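Swap a child-resistant cap for a pouring head

ROBOT

A 7-joint arm with a two-finger parallel gripper is mounted at the origin on a cart in front of the work surface, level with it; the furniture and walls round the work are solid. World frame = base frame: x ahead of the robot, y to its left, z up, the work surface at z = 0. Lengths are in m, angles in rad, forces in N, time in s.
With the tool pointing down it reaches from about 0.4 to 0.85 m from the base axis. Payload 4.5 kg.
Tool frame: the origin (TCP) lies at the very end of the fingers, on their centre line; the grasp point (between the pads) lies 19 mm behind it (tcp_to_grasp is the z of the grasp point in the tool frame, in m); z points along the fingers, y is the line along which they close (so a half turn about z gives the same grasp; the last joint's range is limited). The gripper opens to 88 mm and grips with 3 to 60 N. Pads are 18 mm wide; open, the fingers measure 123 mm over their backs; the gripper's body (75 mm by 187 mm) begins 45 mm behind the grasp point.
Start: joints at [-1.173, 0.689, -0.195, 1.565, 0.157, 0.902, -0.215], TCP at [0.222, 0.584, 0.239] pointing down, gripper open.
Joint ranges: [-3.01, 3.01], [-0.46, 2.08], [-1.47, 1.51], [0.13, 2.56], [-1, 4.14], [0.04, 2.09], [-2.66, 2.66]. Speed limits (rad/s): [2.57, 2.57, 3.14, 3.14, 3.14, 3.14, 3.14].

INTERFACE

Orientations are given as a unit quaternion [x, y, z, w].
In Python, from plant import * gives the robot as it stands. The module is installed in compiled form; this text tells all that it offers.
- The arm moves only by the shell command python3 -m jog 'ROWS' [OPENING] [FORCE]. ROWS is JSON, a list that holds one entry, the list of rows, each a list of 6 numbers: the shift along the tool's x, y, z in m, then the turn, a rotation vector about the tool's x, y, z in rad. In form: [[[dx, dy, dz, ax, ay, az], ...]]. A call has 1 to 12 rows; each row shifts and turns the commanded pose from where the row before left it, along the tool's axes as they then stand; what a row does not reach is not made up. A row lasts 1/8 s, in which the tool goes at most 62.5 mm and 10.7 degrees, less where a joint would pass 70% of its speed; a pose out of reach is approached as far as the arm can. A call with a gripper value outside its range is refused whole. OPENING is the finger opening in m, from 0 to 0.0881, set as the call begins (- or left out, the last holds). The fingers move at their own pace and stop on an object; FORCE is the grip in N (left out, the last holds). Time passes only in rows, so rows that do not move let the fingers close. It gives the time, the measured TCP pose, the force, the opening and the grip force at its end, in the units of the state.
- get_state(): the state, without advancing time (a new reading comes with each control period).
- snapshot(name): name is "side" or "top"; returns a dict with "frame" (480x640x3 uint8, red, green, blue), "mtx" (3x3 intrinsics, pixels), "xyz" and "orientation" of the camera in the world. Camera axes: x right, y down, z forward; pixel columns grow to the right and rows downward; lengths in m; the calibration is good to about 2 mm. A picture is of the moment at which its call begins. There is no depth.
- finish_job(): hands the job in; it is judged then, once.
The state is a dict: "clock": time; "q": joint angles; "qd": joint speeds; "joint_torque": joint torques, N m; "tool_pos": TCP position; "eef_rot": TCP orientation; "contact_force": force on the tool from outside, world axes, zero at the start; "moment": the same for the moment, N m; "opening": opening from 0.0 (shut) to 1.0 (fully open); "finger_force": force on a finger pad.
Only numpy, scipy, OpenCV 4.12 (cv2) and the standard library are available. Lean on these libraries where they do the work, as an engineer would, in place of code of your own. Each camera call takes 0.05 s, during which the arm holds its last target. There are 200 camera calls.

TASK

The leaning bottle is closed with a child-resistant cap: press the cap down along the bottle's axis, turn it a quarter turn anticlockwise to free it, lift it off and stand it upright on the slate tray. Then take the pouring head from the tray, fit it on the bottle with its lugs through the slots, press it down and turn it a quarter turn clockwise until it locks in place. Leave the dredger, the spice jar and the lemon where they are.

Things in the scene. Friction and masses are not known exactly. Their poses are not given: they have to be found in the camera images.
- bottle: White bottle, 76 mm wide, held firmly in a steel stand (foot 150 x 130), leaning 30 degrees from vertical, its mouth roughly towards the robot. Origin: on its axis where neck meets shoulder, about 134 mm above the worktop. z: along the axis, out of the mouth; y: horizontal; x: up the slope, away from the robot. Slots for lugs at its +x and -x sides (a small rib on the shoulder marks each), locking pockets at +y and -y.
- neck_rim (a point): Centre of the rim of the bottle's neck (27 mm wide), 26.5 mm from the bottle's origin; same axes. Bayonet flanges 40 mm across lie 5 to 8.5 mm below the rim; under them a tooth 5 mm deep closes each pocket towards the slot. Locked, cap or head has its midpoint 11.5 mm beyond this point along z and its bar along the bottle's y.
- plunger (a joint): Sprung plug in the bottle's mouth, 1 N/mm, pushing out whatever is fitted: 0 m = fitted part at the locked depth (4 N), positive = pressed deeper. Keep it 0.006 to 0.008 pressed while turning (10 to 12 N; stop at 0.0085). Turns 72 to 108 degrees between pocket and slot, with end stops: anticlockwise (seen from above the cap) unlocks, clockwise locks; on release it springs up into the pocket.
- cap_mid (a point): Child-resistant cap, grey, ribbed, 120 g, locked on the bottle at first. Point: on its axis half-way up; z out of its top. Collar 52 mm wide, 28 high, open below, rim 27 mm below the point; two lugs inside the rim at its +y and -y. On the collar's flat top (1 mm above the point; fingertips may press there) a grip bar along y: 44 long, 14 thick, 26 high.
- spout_mid (a point): Grey pouring head, 120 g, at first upright on the tray. Collar, lugs, grip bar (along its y), point and axes exactly as on the cap, but smooth collar and a sideways nozzle 12 mm thick along its +x, reaching 70 mm from the axis, top 5 mm below the collar's flat top. Fits the bottle either way round (180 degrees). To fit: bar along the bottle's x, push on along the axis.
- slate_tray: Dark flat slate tray, 172 (x) x 302 (y) x 12 mm high, fixed on the worktop left or right of the bottle, long side leading away from the robot. Origin: centre of its underside; its top is 12 mm above that. Cap or head standing on it has its midpoint 39 mm above the origin.
- dredger_mid (a point): White flour dredger, loose, 57 mm diameter, 106 mm high, behind the bottle. Bystander. Point: its centre half-way up.
- spice_a_mid (a point): Spice jar, loose, 42 mm wide, 96 mm high, behind the bottle. Bystander. Point: its centre half-way up.
- lemon_a_mid (a point): Lemon, loose, 78 x 55 x 56 mm, lying in front of the bottle. Bystander. Point: its centre half-way up.
Not all that is in view belongs to the job. Leave any turquoise look-alike of the part that bears spout_mid alone.

How it is judged:
By the outcome, as a careful person would: the job done as asked, in the order asked, and still so for the second after the job is handed in, with the robot touching nothing.
It also fails if it takes over 67 s, if anything falls off the work surface, if the arm or the gripper's body presses on something with over 40 N, if the wrist force passes 120 N, or if a joint passes its speed limit or range.

## Working session

There is one attempt and no reset: what is moved stays moved. The work goes in short steps, Python scripts to look and compute and a shell command to move; the robot and the scene stay as the last step left them, time stands still between calls to the robot, and variables do not carry over. Pictures are saved under pics/ and viewed, at most 10 in all, crops included, and the job is handed in when it is done.

```bash
mkdir -p pics; cat > h.py <<'E'
from plant import *
import numpy as np, cv2
from scipy.spatial.transform import Rotation as R
def snap(n):
    s=snapshot(n); s['R']=R.from_quat(s['orientation']).as_matrix(); s['mtx']=np.array(s['mtx']); s['xyz']=np.array(s['xyz']); return s
def save(s,f,crop=None,k=1):
    im=s['frame'][:,:,::-1]
    if crop: x0,y0,x1,y1=crop; im=im[y0:y1,x0:x1]
    im=cv2.resize(im,None,fx=k,fy=k,interpolation=cv2.INTER_CUBIC); cv2.imwrite('pics/'+f,im)
def ray(s,p):
    d=s['R']@np.linalg.solve(s['mtx'],[p[0],p[1],1.]); return s['xyz'],d/np.linalg.norm(d)
def plane(s,p,z):
    o,d=ray(s,p); return o+d*(z-o[2])/d[2]
def two(s1,p1,s2,p2):
    o1,d1=ray(s1,p1);o2,d2=ray(s2,p2)
    t=np.linalg.lstsq(np.c_[d1,-d2],o2-o1,rcond=None)[0]
    a,b=o1+d1*t[0],o2+d2*t[1]; return (a+b)/2,np.linalg.norm(a-b)
def proj(s,X):
    c=s['R'].T@(np.asarray(X)-s['xyz']); u=s['mtx']@c; return u[:2]/u[2]
E
python3 - <<'E'
from h import *
for n in ('side','top'):
    s=snap(n); save(s,n+'0.png'); print(n,s['xyz'],s['R'].round(3).tolist(),s['mtx'].tolist())
st=get_state(); print(st)
E
```

```text
side [ 0.18685383 -1.37481195  0.87790811] [[0.959, -0.147, 0.241], [-0.282, -0.468, 0.837], [-0.01, -0.871, -0.491]] [[577.3630633623522, 0.0, 328.6365012373576], [0.0, 577.3630633623522, 249.30965142273632], [0.0, 0.0, 1.0]]
top [ 0.39831235 -0.09127977  1.21954844] [[0.021, -0.991, 0.132], [-0.999, -0.025, -0.028], [0.031, -0.131, -0.991]] [[441.05579462682226, 0.0, 319.0917608607251], [0.0, 441.05579462682226, 235.28576241782133], [0.0, 0.0, 1.0]]
{'clock': 0.1, 'q': array([-1.17319075,  0.68988205, -0.19453381,  1.56623402,  0.15732843,
        0.90252082, -0.21512405]), 'qd': array([ 0.0004017 , -0.00140394, -0.00051225, -0.00254081, -0.00177307,
       -0.00042348,  0.00114935]), 'joint_torque': array([-3.84883766e-03, -5.28497744e+01, -1.27152745e+00, -1.53837365e+01,
       -5.25327923e-02,  1.93686727e-03,  4.88154762e-05]), 'tool_pos': array([0.22223486, 0.58354483, 0.23800347]), 'eef_rot': array([ 1.80862014e-01,  9.83508135e-01, -8.20746436e-04, -8.05177502e-05]), 'contact_force': array([-1.08018833,  0.19330931, -0.50807947]), 'moment': array([-0.04367279,  0.06395533, -0.04763204]), 'finger_force': 0.0, 'opening': 0.9995813666033168}
```

View pics/side0.png

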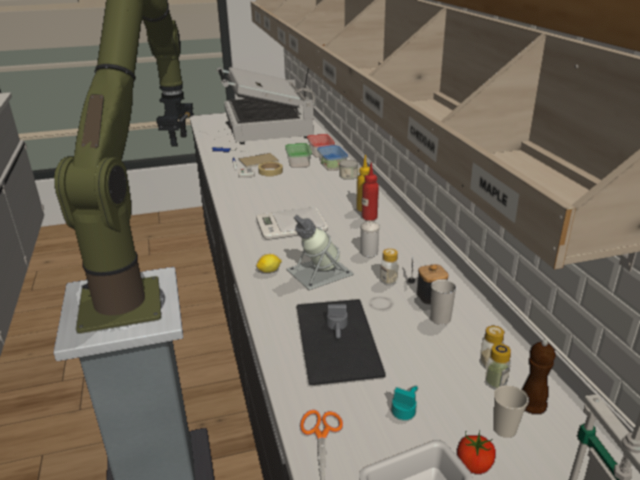

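View pics/top0.png

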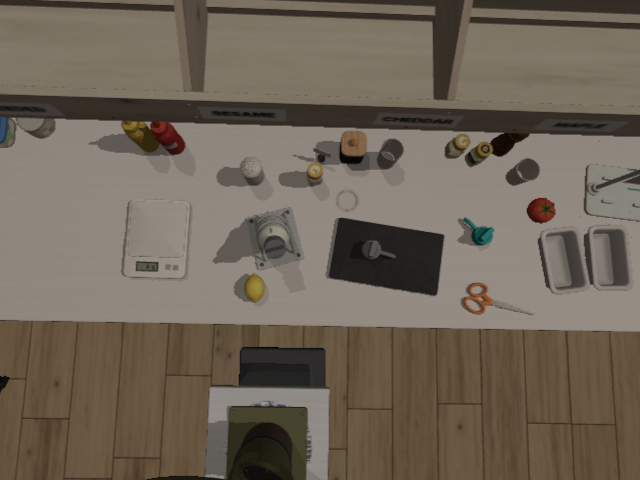

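Side view: cap (304,227) on the leaning bottle (318,243), grey head (337,315) on the tray. Top view: cap (275,247), head (373,250), tray corners about (340,220), (443,235), (437,293), (331,277). Candidates for the head are grey (373,250) and turquoise (482,235, the decoy). I choose the grey one on the tray and check it in one close crop.

```bash
python3 - <<'E'
from h import *
t=snap('top'); s=snap('side')
a=cv2.resize(t['frame'][195:305,235:455,::-1],(800,400),interpolation=cv2.INTER_CUBIC)
b=cv2.resize(s['frame'][205:305,240:400,::-1],(320,200),interpolation=cv2.INTER_CUBIC)
b=cv2.resize(s['frame'][205:292,270:360,::-1],None,fx=2.2,fy=2.2,interpolation=cv2.INTER_CUBIC)
c=cv2.resize(s['frame'][290:377,290:390,::-1],None,fx=2.2,fy=2.2,interpolation=cv2.INTER_CUBIC)
o=np.zeros((600,800,3),np.uint8);o[:400]=a;o[400:400+b.shape[0],:b.shape[1]]=b;o[400:400+c.shape[0],300:300+c.shape[1]]=c
cv2.imwrite('pics/c1.png',o)
# tray
g=t['frame'].max(2)<50
g[:200]=0;g[310:]=0;g[:,:325]=0;g[:,450:]=0
cn=max(cv2.findContours(g.astype(np.uint8),0,2)[0],key=cv2.contourArea)
r=cv2.minAreaRect(cn);bx=cv2.boxPoints(r);print(r,[plane(t,p,.012).round(4).tolist() for p in bx],plane(t,r[0],.012))
# stand foot
for p in [(249,216),(290,208),(302,258),(256,268)]: print(plane(t,p,0.005))
print(proj(t,[.5,0,0]))
for n in (373,250),(275,247),(275,238): print(t['frame'][n[1],n[0]])
E
```

```text
((386.9212341308594, 256.13262939453125), (108.50276184082031, 60.9898681640625), 9.344671249389648) [[0.4436, -0.153, 0.012], [0.6109, -0.1775, 0.012], [0.569, -0.4772, 0.012], [0.4021, -0.4471, 0.012]] [ 0.50564504 -0.3134146   0.012     ]
[0.60905019 0.07091291 0.005     ]
[ 0.63476001 -0.04223174  0.005     ]
[ 0.49552358 -0.07942256  0.005     ]
[0.4651107 0.0457728 0.005    ]
[273.31634746 255.85283032]
[84 81 79]
[51 48 47]
[58 55 55]
```

View pics/c1.png

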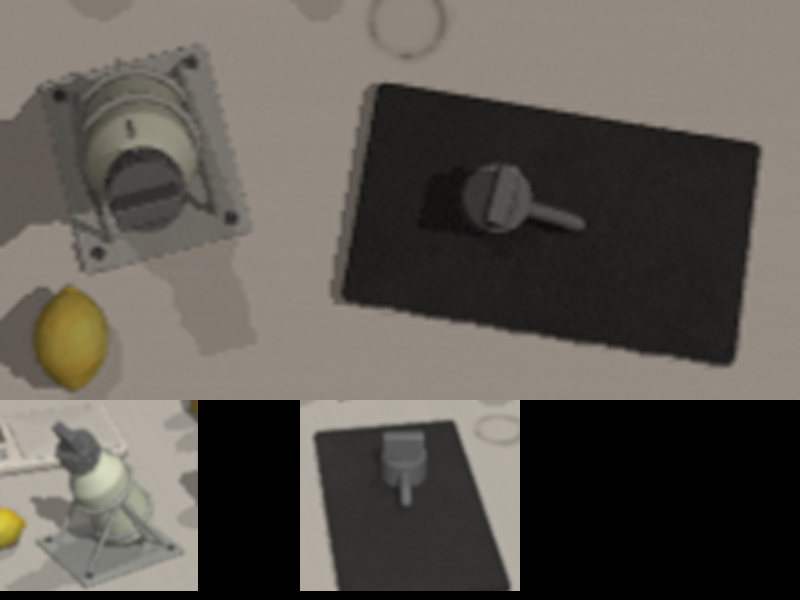

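```bash
python3 - <<'E'
from h import *
t=snap('top'); s=snap('side')
a=cv2.resize(t['frame'][225:275,250:300,::-1],None,fx=8,fy=8,interpolation=cv2.INTER_LANCZOS4)
b=cv2.resize(s['frame'][205:255,285:335,::-1],None,fx=8,fy=8,interpolation=cv2.INTER_LANCZOS4)
o=np.zeros((600,800,3),np.uint8);o[:400,:400]=np.clip(a*1.5,0,255);o[:400,400:]=b
c=cv2.resize(t['frame'][235:265,355:405,::-1],None,fx=8,fy=8,interpolation=cv2.INTER_LANCZOS4)
d=cv2.resize(s['frame'][295:345,315:365,::-1],None,fx=4,fy=4,interpolation=cv2.INTER_LANCZOS4)
o[400:,:400]=np.clip(c[20:220]*1.7,0,255);o[400:,400:600]=np.clip(d*1.5,0,255)
cv2.imwrite('pics/c2.png',o)
f=[plane(t,p,.006) for p in [(246,219.2),(291.4,207.4),(303.7,258.2),(258.9,269.8)]]
print(np.round(f,4),np.mean(f,0))
for a,b in ((3,0),(2,1),(1,0),(2,3)):
    d=f[b]-f[a]; print(np.linalg.norm(d),np.degrees(np.arctan2(d[1],d[0])))
E
```

```text
[[ 0.5997  0.0787  0.006 ]
 [ 0.6364 -0.0461  0.006 ]
 [ 0.495  -0.0841  0.006 ]
 [ 0.4603  0.0376  0.006 ]] [ 0.54783699 -0.00350042  0.006     ]
0.14527585868726123 16.446081193215704
0.14639155086390263 15.044594045888756
0.13010683869607179 106.39557585292665
0.1265318890433498 105.90876662561067
```

View pics/c2.png

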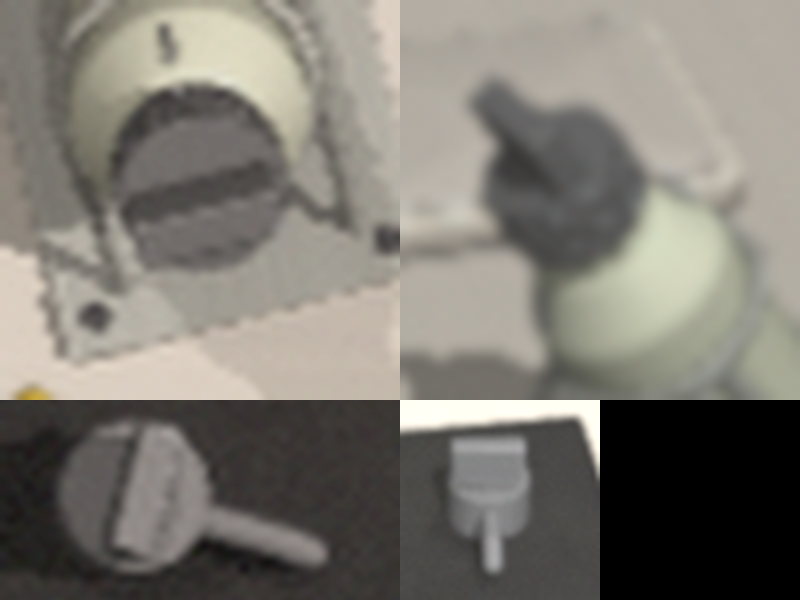

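```bash
python3 - <<'E'
from h import *
t=snap('top'); s=snap('side')
px=lambda u,v,x0,y0:(x0+(u+.5)/8-.5,y0+(v+.5)/8-.5)
yaw=np.radians(15.9); 
C=plane(t,px(204,191,250,225),.168); print('cap top',C)
bar=[plane(t,px(u,v,250,225),.168) for u,v in((122,203),(265,163))]; d=bar[0]-bar[1]; print('bar ang',np.degrees(np.arctan2(d[1],d[0])))
zb=np.array([-.5*np.cos(yaw),-.5*np.sin(yaw),np.cos(np.pi/6)]);xb=np.array([np.cos(yaw)*.866,np.sin(yaw)*.866,.5]);yb=np.cross(zb,xb)
q=lambda s,X,x0,y0:(proj(s,X)-[x0,y0]+.5)*8-.5
for nm,X in (('c',C),('bt+y',C+zb*.026+yb*.022),('bt-y',C+zb*.026-yb*.022),('lowrim-x',C-zb*.028-xb*.026),('lowrim-y',C-zb*.028-yb*.026),('+x top',C+xb*.026)): print(nm,q(t,X,250,225).round(),q(s,X,285,205).round()+[400,0])
H=plane(t,px(133,96,355,237.5),.040); N=plane(t,px(312,151,355,237.5),.030)
d=N-H; print('head',H,'noz',np.degrees(np.arctan2(d[1],d[0])),np.linalg.norm(d[:2]))
a,b=plane(t,px(140,30,355,237.5),.04),plane(t,px(112,150,355,237.5),.04);d=a-b;print('hbar',np.degrees(np.arctan2(d[1],d[0])))
for nm,X in (('Hbart+',H+[0,0,.026]),('Hbase',H-[0,0,.028])): print(nm,((proj(s,X)-[315,295]+.5)*4-.5).round()+[400,400])
st=get_state();print(R.from_quat(st['eef_rot']).as_matrix().round(3))
# foot centre vs cap in bottle frame
u=np.array([np.cos(yaw),np.sin(yaw)]);v=np.array([-u[1],u[0]]);e=C[:2]-[.5478,-.0035];print('along',e@u,'lat',e@v)
E
```

```text
cap top [ 0.50384298 -0.01611762  0.168     ]
bar ang 107.17987591378751
c [204. 191.] [542. 167.]
bt+y [136. 245.] [474.  93.]
bt-y [283. 207.] [539. 142.]
lowrim-x [219. 230.] [524. 271.]
lowrim-y [281. 134.] [618. 250.]
+x top [183. 113.] [598. 117.]
head [ 0.52126906 -0.26559248  0.04      ] noz -104.54850943623921 0.06473489010740542
hbar -12.732842650008886
Hbart+ [483. 446.]
Hbase [484. 518.]
[[-0.935  0.356 -0.   ]
 [ 0.356  0.935 -0.   ]
 [ 0.    -0.    -1.   ]]
along -0.04573199314945777 lat -9.245767409998872e-05
```

```bash
cat >> h.py <<'E'
yaw=np.radians(15.9); C=np.array([.5038,-.0161,.168])
zb=np.array([-.5*np.cos(yaw),-.5*np.sin(yaw),np.cos(np.pi/6)]);xb=np.array([np.cos(yaw)*.866,np.sin(yaw)*.866,.5]);yb=np.cross(zb,xb)
H=np.array([.5213,-.2656,.040])
def fr(x,z): return np.c_[x,np.cross(z,x),z]
def down(a): a=np.radians(a); return fr(np.array([np.cos(a),np.sin(a),0]),np.array([0,0,-1.]))  # tool x at world angle a
def to(P,M):
    st=get_state(); A=R.from_quat(st['eef_rot']).as_matrix()
    r=R.from_matrix(A.T@M).as_rotvec(); d=np.asarray(P)-st['tool_pos']
    print('clock',round(st['clock'],2),'q',st['q'].round(2),'F',st['contact_force'].round(1),'M',st['moment'].round(2),'open',round(st['opening']*.0881,4),'ff',st['finger_force'])
    print('pos',st['tool_pos'].round(4),'translate-first',(A.T@d*1e3).round(1),'mm |',round(np.linalg.norm(d)*1e3,1),'rot',r.round(3),'deg',np.degrees(np.linalg.norm(r)).round(1),'rotate-first',(M.T@d*1e3).round(1))
E
python3 -c "
from h import *
to(C+.1*zb,fr(yb,-zb))"
```

```text
clock 0.4 q [-1.17  0.69 -0.19  1.57  0.16  0.9  -0.22] F [ 0.7  0.6 -0.1] M [-0.02  0.04  0.04] open 0.0877 ff 0.0
pos [0.2224 0.584  0.2386] translate-first [-436.5 -490.6  -15.9] mm | 656.9 rot [-0.485 -0.243  0.908] deg 60.6 rotate-first [-654.3   56.7   14.3]
```

```bash
python3 -m jog '[[[-0.036,-0.041,-0.003,0,0,0],[-0.036,-0.041,-0.003,0,0,0],[-0.036,-0.041,-0.003,0,0,0],[-0.036,-0.041,-0.003,0,0,0],[-0.036,-0.041,-0.003,0,0,0],[-0.036,-0.041,-0.003,0,0,0],[-0.036,-0.041,0,0,0,0],[-0.036,-0.041,0,0,0,0],[-0.036,-0.041,0,0,0,0],[-0.036,-0.041,0,0,0,0],[-0.036,-0.041,0,0,0,0],[-0.036,-0.041,0,0,0,0]]]' 0.06
python3 -c "
from h import *
to(C+.1*zb,fr(yb,-zb))"
```

```text
clock: 1.9
tool_pos: [0.4518, -0.0311, 0.257]
eef_rot: [0.181, 0.984, 0.0, 0.0]
contact_force: [0.6, 0.3, 0.2]
opening: 0.679
finger_force: 0.0
clock 1.9 q [ 0.14  0.45 -0.26  2.04  0.18  0.68  0.98] F [0.6 0.3 0.2] M [ 0.09 -0.07  0.01] open 0.0599 ff 0.0
pos [ 0.4518 -0.0311  0.257 ] translate-first [-3.2  2.6  2.4] mm | 4.8 rot [-0.484 -0.243  0.908] deg 60.6 rotate-first [0.1 2.4 4.2]
```

```bash
python3 -m jog '[[[0,0,0,-0.0605,-0.0304,0.1135],[0,0,0,-0.0605,-0.0304,0.1135],[0,0,0,-0.0605,-0.0304,0.1135],[0,0,0,-0.0605,-0.0304,0.1135],[0,0,0,-0.0605,-0.0304,0.1135],[0,0,0,-0.0605,-0.0304,0.1135],[0,0,0,-0.0605,-0.0304,0.1135],[0,0,0,-0.0605,-0.0304,0.1135],[0,0.002,0.004,0,0,0]]]'
python3 - <<'E'
from h import *
to(C+.03*zb,fr(yb,-zb))
t=snap('top'); s=snap('side')
a=cv2.resize(t['frame'][210:280,240:310,::-1],(400,400),interpolation=cv2.INTER_CUBIC)
b=cv2.resize(s['frame'][185:255,275:345,::-1],(400,400),interpolation=cv2.INTER_CUBIC)
cv2.imwrite('pics/c3.png',np.hstack([a,b]))
E
```

```text
clock: 3.02
tool_pos: [0.4583, -0.0286, 0.2673]
eef_rot: [0.537, 0.814, 0.182, 0.129]
contact_force: [-0.8, -0.4, 0.3]
opening: 0.683
finger_force: 0.0
clock 3.02 q [ 0.4   0.37 -0.41  2.36 -0.83  0.04  1.27] F [-0.8 -0.4  0.3] M [-0.19  0.38 -0.03] open 0.0602 ff 0.0
pos [ 0.4583 -0.0286  0.2673] translate-first [-3.3 -3.1 79.9] mm | 80.0 rot [-0.074 -0.045  0.115] deg 8.3 rotate-first [-0.5 -8.8 79.5]
```

View pics/c3.png

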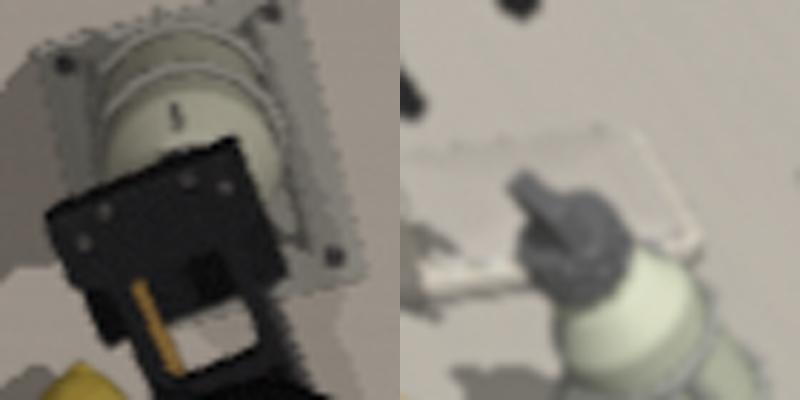

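The picture shows the gripper above the cap, jaw line up the slope, with no contact. However q6 sits at its limit (0.04): near-singular wrist. I'll fit a small kinematic model to pick a wrist configuration that works.

```bash
cat > kin.py <<'E'
from h import *
import itertools
from scipy.optimize import least_squares
def rz(a): return R.from_euler('z',a)
def ry(a): return R.from_euler('y',a)
def fk(q,s,p):
    h,a,b,c,o7,e=p; ez=np.array([0,0,1.]); ex=np.array([1.,0,0])
    r=rz(s[0]*q[0]); x=h*ez
    r=r*ry(q[1])*rz(s[1]*q[2]); x=x+r.apply(a*ez+e*ex)
    r=r*ry(q[3])*rz(s[2]*q[4]); x=x+r.apply(b*ez)
    r=r*ry(q[5])*rz(s[3]*q[6]+o7); return x+r.apply(c*ez),r
E
python3 - <<'E'
from kin import *
st=get_state()
D=[([-1.17319,.68988,-.19453,1.56623,.15733,.90252,-.21512],[.2222,.5835,.2380],[.18086,.98351,-.0008,0]),
([.14,.45,-.26,2.04,.18,.68,.98],[.4518,-.0311,.257],[.181,.984,0,0]),
(st['q'],st['tool_pos'],st['eef_rot'])]
res=[]
for s in itertools.product((1,-1),repeat=4):
  for o in (0,1.57,3.14,-1.57):
    def f(p):
        e=[]
        for q,x,o_ in D:
            X,r=fk(q,s,p); e+=list(X-x)+list((r.inv()*R.from_quat(o_)).as_rotvec()*.3)
        return e
    l=least_squares(f,[.3,.4,.4,.2,o,0]); res.append((l.cost,s,l.x.round(4),np.round(l.fun,3)))
res.sort(key=lambda r:r[0])
for r in res[:3]: print(*r[:3]); 
print(res[0][3])
E
```

```text
0.0010602765338568853 (-1, -1, -1, -1) [ 0.1182  0.7487  0.2706  0.3441  1.574  -0.0557]
0.0010602765338568875 (-1, -1, -1, -1) [ 0.1182  0.7487  0.2706  0.3441  1.574  -0.0557]
0.0010602765338568875 (-1, -1, -1, -1) [ 0.1182  0.7487  0.2706  0.3441  1.574  -0.0557]
[-0.013  0.022 -0.02  -0.    -0.    -0.001 -0.018  0.017  0.003 -0.001
 -0.002  0.002 -0.008  0.01   0.017  0.    -0.    -0.001]
```

```bash
cat > kin.py <<'E'
from h import *
from scipy.optimize import least_squares
rz=lambda a:R.from_euler('z',a); ry=lambda a:R.from_euler('y',a)
def rots(q):
    A=rz(-q[0]);B=A*ry(q[1]);Cc=B*rz(-q[2]);D=Cc*ry(q[3]);E=D*rz(-q[4]);F=E*ry(q[5]);return A,Cc,E,F,F*rz(-q[6]+np.pi/2)
def feat(q):
    A,Cc,E,F,G=[r.as_matrix() for r in rots(q)]
    return np.c_[[0,0,1.],A[:,:2],Cc,E,F]  # 12 params
DATA=[([-1.17319,.68988,-.19453,1.56623,.15733,.90252,-.21512],[.2222,.5835,.2380]),([.14,.45,-.26,2.04,.18,.68,.98],[.4518,-.0311,.257]),([0.4,0.37,-0.41,2.36,-0.83,0.04,1.27],[.4583,-.0286,.2673])]
p0=np.array([.2,0,0,0,0,.5,0,0,.4,0,0,.3])
w=np.array([.2,.05,.05,.05,.05,.2,.05,.05,.2,.05,.05,.2])
def fit(D=DATA):
    A=np.vstack([feat(q)/.001 for q,_ in D]+[np.diag(1/w)]);b=np.r_[np.concatenate([np.array(x)/.001 for _,x in D]),p0/w]
    return np.linalg.lstsq(A,b,rcond=None)[0]
P=fit()
lo=np.array([-3.01,-.46,-1.47,.13,-1,.04,-2.66]);hi=np.array([3.01,2.08,1.51,2.56,4.14,2.09,2.66])
def ik(pos,M,q0,k=.003):
    Rt=R.from_matrix(M);q0=np.clip(q0,lo+.01,hi-.01)
    f=lambda q:np.r_[(feat(q)@P-pos)*5,(rots(q)[4].inv()*Rt).as_rotvec(),k*(q-q0)]
    l=least_squares(f,q0,bounds=(lo,hi));return l.x,np.abs(l.fun[:6]).max()
E
python3 - <<'E'
from kin import *
print(P.round(3)); 
for q,x in DATA: print((feat(q)@P-x).round(4))
rng=np.random.default_rng(0)
for nm,pos,M in (('grip',C,fr(yb,-zb)),('grip180',C,fr(-yb,-zb)),('unl',C,fr(-xb,-zb)),('unl180',C,fr(xb,-zb)),('tray',H,down(-13.6)),('tray180',H,down(166.4))):
    S=[]
    for i in range(60):
        q,e=ik(pos,M,rng.uniform(lo,hi),.002)
        if e<.01: S.append(q)
    S=np.array(S)
    m=np.minimum(S-lo,hi-S).min(1) if len(S) else []
    print(nm,len(S)); 
    for i in np.argsort(-np.array(m))[:6]: print('  ',S[i].round(2),round(m[i],2))
E
```

```text
[ 0.343  0.015 -0.017  0.    -0.021  0.558  0.004 -0.003  0.334  0.001
 -0.003  0.321]
[ 0.  0. -0.]
[-0.  0.  0.]
[-0. -0. -0.]
grip 34
   [ 0.72  1.02 -1.39  2.48  1.95  1.02 -1.69] 0.08
   [ 0.7   0.97 -1.29  2.48  2.01  0.93 -1.74] 0.08
   [ 0.7   0.97 -1.29  2.48  2.02  0.93 -1.74] 0.08
   [ 0.7   0.96 -1.28  2.48  2.02  0.92 -1.75] 0.08
   [ 0.69  0.95 -1.26  2.48  2.04  0.9  -1.76] 0.08
   [ 0.69  0.95 -1.26  2.48  2.03  0.9  -1.76] 0.08
grip180 31
   [ 0.72  1.02 -1.38  2.48  1.95  1.01  1.45] 0.08
   [ 0.68  0.92 -1.21  2.48  2.07  0.86  1.34] 0.08
   [ 0.66  0.9  -1.17  2.48  2.11  0.83  1.31] 0.08
   [ 0.66  0.9  -1.16  2.48  2.11  0.82  1.31] 0.08
   [ 0.62  0.85 -1.05  2.49  2.2   0.75  1.22] 0.07
   [ 0.56  0.8  -0.91  2.49  2.34  0.67  1.1 ] 0.07
unl 35
   [ 0.72  1.02 -1.38  2.48  1.96  1.   -0.12] 0.08
   [ 0.71  0.99 -1.34  2.48  1.98  0.97 -0.14] 0.08
   [ 0.71  0.99 -1.33  2.48  1.99  0.97 -0.15] 0.08
   [ 0.69  0.94 -1.25  2.48  2.04  0.89 -0.2 ] 0.08
   [ 0.67  0.92 -1.19  2.48  2.08  0.85 -0.24] 0.08
   [ 0.66  0.91 -1.17  2.48  2.1   0.83 -0.25] 0.08
unl180 24
[... 254 characters left out ...]
] 0.06
   [ 0.09  0.67 -0.02  2.5   3.46  0.55  1.61] 0.06
tray 35
   [ 0.64  0.97 -0.45  1.83  0.78  0.53 -2.14] 0.49
   [ 0.62  0.96 -0.42  1.83  0.74  0.51 -2.1 ] 0.47
   [ 0.59  0.95 -0.35  1.83  0.65  0.48 -2.02] 0.44
   [ 0.24  0.96  0.3   1.82 -0.6   0.44 -0.84] 0.4
   [ 0.29  0.95  0.2   1.82 -0.42  0.41 -1.01] 0.37
   [ 0.49  0.94 -0.17  1.83  0.35  0.41 -1.74] 0.37
tray180 36
   [ 0.81  1.06 -0.79  1.82  1.09  0.77  0.75] 0.68
   [ 0.77  1.03 -0.71  1.82  1.03  0.71  0.79] 0.67
   [ 0.77  1.03 -0.71  1.82  1.03  0.71  0.79] 0.67
   [ 0.82  1.06 -0.81  1.82  1.1   0.79  0.73] 0.66
   [ 0.76  1.03 -0.7   1.82  1.02  0.7   0.8 ] 0.66
   [ 0.76  1.02 -0.68  1.82  1.01  0.69  0.81] 0.65
```

```bash
cat > plan.py <<'E'
from kin import *
def local(qs,poses):
    q=np.array(qs);out=[]
    for pos,M in poses:
        q,e=ik(pos,M,q,.02); q,e2=ik(pos,M,q,.002); out.append((q,e2))
    return out
def rows(st,poses):
    p=np.array(st['tool_pos']);A=R.from_quat(st['eef_rot']);o=[]
    for pos,M in poses:
        M=R.from_matrix(M); d=A.inv().apply(pos-p); r=(A.inv()*M).as_rotvec(); o.append(np.r_[d,r].round(3)); p=pos;A=M
    return o
E
python3 - <<'E'
from plan import *
st=get_state();q0=st['q']
pos1=C+.11*zb
qe,e=ik(pos1,fr(yb,-zb),[.6,.85,-1.0,2.45,2.2,.75,-1.9]); print('end',qe.round(2),e)
n=16; t=np.linspace(0,1,n+1)[1:]
P0=st['tool_pos']
bump=.25*np.sin(np.pi*np.clip(t,0,1))
poses=[]
for a,b in zip(t,bump):
    q=q0+(qe-q0)*a; q[5]+=b; poses.append((P0+(pos1-P0)*a+[0,0,.03*np.sin(np.pi*a)],rots(q)[4].as_matrix()))
for (q,e) in local(q0,poses): print(q.round(2),round(e,3))
for r in rows(st,poses): print(r.tolist())
E
```

```text
end [ 0.75  0.5  -1.01  2.49  2.07  0.37 -1.82] 1.2252497922233005e-05
[ 0.35  0.36 -0.27  2.28 -0.72  0.24  1.21] 0.0
[ 0.29  0.37 -0.15  2.2  -0.6   0.42  1.11] 0.0
[ 0.22  0.38 -0.07  2.12 -0.5   0.56  1.  ] 0.0
[ 0.15  0.39 -0.    2.05 -0.41  0.68  0.89] 0.0
[ 0.08  0.4   0.05  2.   -0.33  0.75  0.79] 0.0
[ 0.    0.4   0.1   1.97 -0.25  0.8   0.69] 0.0
[-0.07  0.4   0.15  1.97 -0.19  0.8   0.6 ] 0.0
[-0.15  0.39  0.19  1.99 -0.13  0.77  0.51] 0.0
[-0.21  0.38  0.24  2.03 -0.08  0.71  0.43] 0.0
[-0.27  0.36  0.28  2.08 -0.04  0.62  0.36] 0.0
[-0.32  0.34  0.31  2.15 -0.02  0.5   0.32] 0.0
[-0.32  0.33  0.31  2.23 -0.03  0.36  0.3 ] 0.0
[-0.25  0.31  0.24  2.31 -0.06  0.21  0.33] 0.0
[-0.08  0.31  0.06  2.38 -0.09  0.06  0.35] 0.0
[ 0.15  0.32 -0.14  2.38 -1.    0.04  1.3 ] 0.036
[ 0.42  0.36 -0.41  2.37 -1.    0.04  1.34] 0.073
[-0.0, 0.002, -0.005, 0.043, 0.081, 0.007]
[0.0, 0.002, -0.005, 0.063, 0.063, 0.008]
[0.001, 0.001, -0.005, 0.075, 0.04, 0.008]
[0.001, 0.001, -0.004, 0.079, 0.013, 0.009]
[0.001, 0.0, -0.003, 0.073, -0.014, 0.01]
[0.0, -0.0, -0.003, 0.058, -0.037, 0.012]
[0.0, -0.0, -0.001, 0.036, -0.054, 0.013]
[0.0, -0.001, -0.0, 0.011, -0.063, 0.015]
[-0.0, -0.001, 0.001, -0.016, -0.063, 0.017]
[0.0, -0.001, 0.002, -0.042, -0.054, 0.018]
[0.0, -0.001, 0.003, -0.062, -0.039, 0.02]
[0.001, -0.001, 0.004, -0.076, -0.019, 0.021]
[0.001, -0.001, 0.005, -0.083, 0.004, 0.021]
[0.001, -0.002, 0.005, -0.083, 0.026, 0.021]
[0.001, -0.003, 0.005, -0.077, 0.045, 0.021]
[0.0, -0.003, 0.005, -0.066, 0.06, 0.02]
```

```bash
cat > try.py <<'E'
from plan import *
from scipy.spatial.transform import Slerp
def path(st,keys,ns):
    ps=[np.array(st['tool_pos'])]+[k[0] for k in keys];Rs=R.concatenate([R.from_quat(st['eef_rot'])]+[R.from_matrix(k[1]) for k in keys])
    out=[]
    for i,n in enumerate(ns):
        sl=Slerp([0,1],Rs[i:i+2])
        for a in np.linspace(0,1,n+1)[1:]: out.append((ps[i]+(ps[i+1]-ps[i])*a,sl(a).as_matrix()))
    return out
E
python3 - <<'E'
from try_ import * if False else None
E
mv() { :; }; mv; cp try.py tryp.py; python3 - <<'E'
from tryp import *
st=get_state();q0=st['q'];pos1=C+.11*zb
def run(keysq,ns,pp,verbose=False):
    keys=[(p,rots(q)[4].as_matrix()) for p,q in zip(pp,keysq)]+[(pos1,fr(yb,-zb))]
    po=path(st,keys,ns); L=local(q0,po); return po,L
best=[]
for q6a in(.7,1.,1.3):
  for q5a in (.6,1.2,1.6):
    for q6b in (.6,.9,1.2):
      for hz in (.0,.08):
        ks=[[.3,.4,-.3,2.1,q5a,q6a,.5-q5a],[.5,.5,-.6,2.4,2.2,q6b,-1.8]]
        pp=[np.array([.45,-.03,.28+hz]),np.array([.45,-.03,.28+hz])]
        po,L=run(ks,(7,7,6),pp); q,e=L[-1]
        ang=max(np.linalg.norm((R.from_matrix(a[1]).inv()*R.from_matrix(b[1])).as_rotvec()) for a,b in zip(po,po[1:]))
        me=max(x[1] for x in L); best.append((me,q6a,q5a,q6b,hz,ang,q.round(2)))
best.sort(key=lambda b:(b[-1][4]<1.5,b[0]))
for b in best[:10]: print(*b)
E
```

```text
0.0006153952652547564 1.3 0.6 0.9 0.08 0.18300122645311115 [ 0.91  0.69 -1.46  2.48  1.71  0.7  -1.54]
0.07348694958108445 1.0 1.2 0.6 0.08 0.141803183146771 [ 0.42  0.36 -0.41  2.37 -1.    0.04  1.34]
0.073486953943705 1.0 0.6 0.6 0.08 0.12571763630833363 [ 0.42  0.36 -0.41  2.37 -1.    0.04  1.34]
0.07348695530377025 0.7 1.6 0.6 0.08 0.11446520141253624 [ 0.42  0.36 -0.41  2.37 -1.    0.04  1.34]
0.0734869578189943 1.3 0.6 0.6 0.08 0.16683003614875536 [ 0.42  0.36 -0.41  2.37 -1.    0.04  1.34]
0.0734869583563749 0.7 1.2 0.6 0.08 0.10116365507930578 [ 0.42  0.36 -0.41  2.37 -1.    0.04  1.34]
0.073486959065999 1.0 1.6 0.6 0.08 0.15558398460566764 [ 0.42  0.36 -0.41  2.37 -1.    0.04  1.34]
0.07348695946719702 1.3 1.2 0.6 0.08 0.18339330406071858 [ 0.42  0.36 -0.41  2.37 -1.    0.04  1.34]
0.07348696045118597 1.3 1.6 0.6 0.08 0.19738715980855137 [ 0.42  0.36 -0.41  2.37 -1.    0.04  1.34]
0.07348696244147497 0.7 0.6 0.6 0.08 0.08617521053072845 [ 0.42  0.36 -0.41  2.37 -1.    0.04  1.34]  File "<stdin>", line 1
    from try_ import * if False else None
                       ^^
SyntaxError: invalid syntax
```

```bash
cat > s.py <<'E'
from tryp import *
import time
st=get_state();q0=st['q'];pos1=C+.11*zb;rng=np.random.default_rng(1);best=[];t0=time.time()
while time.time()-t0<150:
    v=dict(a5=rng.uniform(.3,1.8),a6=rng.uniform(.6,1.5),b5=rng.uniform(1.8,3.2),b6=rng.uniform(.6,1.4),ax=rng.uniform(.4,.52),az=rng.uniform(.28,.42),bx=rng.uniform(.4,.52),bz=rng.uniform(.28,.45),ay=rng.uniform(-.08,.08))
    k1=[.3,.4,-.3,2.1,v['a5'],v['a6'],.9-v['a5']];k2=[.4,.5,-.4,2.4,v['b5'],v['b6'],.5-v['b5']]
    keys=[(np.array([v['ax'],v['ay'],v['az']]),rots(k1)[4].as_matrix()),(np.array([v['bx'],v['ay'],v['bz']]),rots(k2)[4].as_matrix()),(pos1,fr(yb,-zb))]
    po=path(st,keys,(4,5,4)); L=local(q0,po)
    me=max(x[1] for x in L); q=L[-1][0]
    if q[4]<1.5 or me>.01: continue
    Q=np.array([x[0] for x in L]); m=np.minimum(Q-lo,hi-Q)[2:].min()
    best.append((m,keys,v,q))
best.sort(key=lambda b:-b[0])
for b in best[:5]: print(round(b[0],3),{k:round(float(x),2) for k,x in b[2].items()},b[3].round(2))
import pickle;pickle.dump(best[:5],open('b.pkl','wb'));print(len(best))
E
python3 s.py
```

```text
0.063 {'a5': 1.02, 'a6': 1.27, 'b5': 1.81, 'b6': 1.11, 'ax': 0.51, 'az': 0.4, 'bx': 0.46, 'bz': 0.39, 'ay': -0.06} [ 0.7   0.47 -0.91  2.5   2.21  0.32 -1.94]
0.061 {'a5': 0.34, 'a6': 1.03, 'b5': 1.91, 'b6': 1.06, 'ax': 0.41, 'az': 0.29, 'bx': 0.52, 'bz': 0.42, 'ay': 0.03} [ 0.67  0.45 -0.86  2.5   2.29  0.29 -2.02]
0.061 {'a5': 0.47, 'a6': 1.02, 'b5': 1.93, 'b6': 1.11, 'ax': 0.47, 'az': 0.28, 'bx': 0.5, 'bz': 0.41, 'ay': 0.07} [ 0.67  0.45 -0.85  2.5   2.3   0.29 -2.03]
0.061 {'a5': 0.68, 'a6': 1.01, 'b5': 1.82, 'b6': 1.32, 'ax': 0.41, 'az': 0.32, 'bx': 0.51, 'bz': 0.37, 'ay': 0.01} [ 0.66  0.45 -0.84  2.5   2.32  0.29 -2.04]
0.06 {'a5': 0.7, 'a6': 0.77, 'b5': 1.95, 'b6': 0.82, 'ax': 0.47, 'az': 0.41, 'bx': 0.43, 'bz': 0.41, 'ay': 0.07} [ 0.66  0.45 -0.83  2.5   2.33  0.28 -2.06]
83
```

```bash
python3 - <<'E'
from tryp import *
import pickle
b=pickle.load(open('b.pkl','rb'))[0]
np.savez('k.npz',p0=b[1][0][0],M0=b[1][0][1],p1=b[1][1][0],M1=b[1][1][1])
to(*b[1][0]); st=get_state()
k=b[1]; A=R.from_quat(st['eef_rot']).as_matrix()
po=path(st,[(k[0][0],A),k[0],(k[1][0],k[0][1]),k[1],(b[1][2][0],k[1][1]),b[1][2]],(3,10,2,10,4,10))
for i,(q,e) in enumerate(local(st['q'],po)):
    if i%2==0: print(i,po[i][0].round(2),q.round(2),round(e,3))
E
```

```text
clock 3.12 q [ 0.4   0.37 -0.41  2.36 -0.82  0.04  1.26] F [ 0.9 -0.1 -0.3] M [-0.19  0.41 -0.02] open 0.06 ff 0.0
pos [ 0.4586 -0.0281  0.2669] translate-first [ -45.1   88.6 -109.4] mm | 147.8 rot [ 1.046 -0.603 -0.258] deg 70.7 rotate-first [-116.   -48.   -77.9]
0 [ 0.47 -0.04  0.31] [ 0.25  0.28 -0.16  2.25 -0.64  0.27  1.1 ] 0.0
2 [ 0.51 -0.06  0.4 ] [ 0.17  0.19  0.    1.99 -0.4   0.61  0.87] 0.0
4 [ 0.51 -0.06  0.4 ] [-0.1   0.22  0.14  1.89 -0.01  0.76  0.46] 0.0
6 [ 0.51 -0.06  0.4 ] [-0.29  0.29  0.21  1.8   0.23  0.96  0.24] 0.0
8 [ 0.51 -0.06  0.4 ] [-0.41  0.39  0.26  1.71  0.37  1.16  0.14] 0.0
10 [ 0.51 -0.06  0.4 ] [-0.5   0.51  0.29  1.64  0.46  1.34  0.1 ] 0.0
12 [ 0.51 -0.06  0.4 ] [-0.56  0.63  0.33  1.58  0.54  1.49  0.09] 0.0
14 [ 0.46 -0.06  0.39] [-0.59  0.59  0.33  1.73  0.54  1.42  0.01] 0.0
16 [ 0.46 -0.06  0.39] [-0.65  0.54  0.35  1.82  0.59  1.32 -0.15] 0.0
18 [ 0.46 -0.06  0.39] [-0.71  0.51  0.38  1.91  0.67  1.21 -0.32] 0.0
20 [ 0.46 -0.06  0.39] [-0.78  0.48  0.42  2.    0.76  1.12 -0.52] 0.0
22 [ 0.46 -0.06  0.39] [-0.85  0.47  0.46  2.1   0.88  1.04 -0.75] 0.0
24 [ 0.46 -0.06  0.39] [-0.92  0.48  0.5   2.2   1.02  0.97 -1.01] 0.0
26 [ 0.46 -0.04  0.33] [-0.92  0.62  0.48  2.27  1.08  0.85 -1.21] 0.0
28 [ 0.45 -0.03  0.26] [-0.92  0.77  0.45  2.32  1.16  0.75 -1.43] 0.0
30 [ 0.45 -0.03  0.26] [-0.85  0.63  0.44  2.4   1.33  0.59 -1.52] 0.0
32 [ 0.45 -0.03  0.26] [-0.72  0.5   0.38  2.46  1.58  0.45 -1.67] 0.0
34 [ 0.45 -0.03  0.26] [-0.44  0.39  0.19  2.51  1.92  0.35 -1.89] 0.0
36 [ 0.45 -0.03  0.26] [ 0.04  0.35 -0.21  2.52  2.31  0.28 -2.15] 0.0
38 [ 0.45 -0.03  0.26] [ 0.58  0.42 -0.69  2.5   2.61  0.24 -2.31] 0.0
```

```bash
python3 -m jog '[[[-0.015,0.03,-0.036,0,0,0],[-0.015,0.03,-0.036,0,0,0],[-0.015,0.03,-0.036,0,0,0],[0,0,0,0.116,-0.067,-0.029],[0,0,0,0.116,-0.067,-0.029],[0,0,0,0.116,-0.067,-0.029],[0,0,0,0.116,-0.067,-0.029],[0,0,0,0.116,-0.067,-0.029],[0,0,0,0.116,-0.067,-0.029],[0,0,0,0.116,-0.067,-0.029],[0,0,0,0.116,-0.067,-0.029],[0,0,0,0.116,-0.067,-0.029]]]' >/dev/null
python3 -c "
from h import *
k=np.load('k.npz');to(k['p1'],k['M1'])"
```

```text
clock 4.62 q [-0.69  0.69  0.55  1.6   0.44  1.41  0.18] F [ 0.4 -0.2  0.1] M [ 0.67 -0.2   0.02] open 0.0603 ff 0.0
pos [ 0.5044 -0.0511  0.3903] translate-first [ 22.6 -34.9  13.1] mm | 43.5 rot [-0.457 -0.297  0.531] deg 43.6 rotate-first [  1.6 -42.5  -9.3]
```

```bash
python3 -m jog '[[[0.023,-0.035,0.013,0,0,0],[0,0,0,-0.076,-0.05,0.0885],[0,0,0,-0.076,-0.05,0.0885],[0,0,0,-0.076,-0.05,0.0885],[0,0,0,-0.076,-0.05,0.0885],[0,0,0,-0.076,-0.05,0.0885],[0,0,0,-0.076,-0.05,0.0885]]]' >/dev/null
python3 - <<'E'
from tryp import *
to(C+.11*zb,fr(yb,-zb)); st=get_state();p=st['tool_pos']
for tgt in (p,np.array([.45,-.03,.33]),C+.11*zb):
    A=R.from_quat(st['eef_rot']).as_matrix();L=local(st['q'],path(st,[(tgt,A),(tgt,fr(yb,-zb))],(2,8)));print(L[4][0].round(2),L[-1][0].round(2),L[-1][1])
E
```

```text
clock 5.5 q [-1.15  0.58  0.85  2.19  0.88  0.8  -0.85] F [ 0.5 -1.2  0.4] M [0.69 0.33 0.03] open 0.0601 ff 0.0
pos [ 0.4606 -0.0548  0.3899] translate-first [120.  -14.4  45.5] mm | 129.1 rot [-0.383  0.988  0.23 ] deg 62.1 rotate-first [ 25.4 -65.7 108.2]
[-1.    0.27  0.8   2.23  0.84  0.59 -0.69] [ 0.04  0.11  0.18  2.2  -0.64  0.44  1.02] 1.5962186528106794e-07
[-1.03  0.43  0.82  2.35  1.    0.39 -0.96] [ 0.67  0.24 -0.76  2.35  0.4   0.11 -0.14] 3.228539023902869e-07
[-0.92  0.6   0.75  2.47  1.76  0.25 -1.79] [ 0.54  0.41 -0.63  2.5   2.73  0.23 -2.43] 3.1385995941102245e-08
```

```bash
python3 - <<'E'
from tryp import *
st=get_state();p=st['tool_pos'];A=R.from_quat(st['eef_rot']).as_matrix();print(A.round(2))
G=fr(yb,-zb)
for d in (.11,.08,.06):
  for ov in (0,.3,.5):
    T=C+d*zb;O=G@R.from_rotvec([ov,0,0]).as_matrix()
    L=local(st['q'],path(st,[(T,A),(T,O),(T,G),(C,G)],(3,8,4,3)));Q=np.array([l[0] for l in L]);print(d,ov,O[:,2].round(2),L[-4][0].round(2),L[-1][0].round(2),'minq6',Q[:,5].min().round(2),'maxq4',Q[:,3].max().round(2),max(l[1] for l in L))
E
```

```text
[[-0.08  0.95  0.29]
 [ 0.53  0.29 -0.8 ]
 [-0.84  0.09 -0.53]]
0.11 0 [ 0.48  0.14 -0.87] [ 0.54  0.41 -0.63  2.5   2.73  0.23 -2.43] [ 0.4   0.71 -0.57  2.5   2.73  0.54 -2.42] minq6 0.04 maxq4 2.52 0.00013291582931678408
0.11 0.3 [ 0.21  0.06 -0.98] [ 0.42  0.36 -0.41  2.37 -1.    0.04  1.34] [ 0.26  0.61 -0.27  2.23 -1.    0.04  1.35] minq6 0.04 maxq4 2.38 0.18053420235499906
0.11 0.5 [ 0.02  0.01 -1.  ] [ 0.42  0.36 -0.41  2.37 -1.    0.04  1.34] [ 0.26  0.61 -0.27  2.23 -1.    0.04  1.35] minq6 0.04 maxq4 2.37 0.18053421537199618
0.08 0 [ 0.48  0.14 -0.87] [ 0.47  0.49 -0.57  2.51  2.8   0.32 -2.49] [ 0.37  0.7  -0.53  2.5   2.8   0.53 -2.48] minq6 0.19 maxq4 2.53 1.2124884584963828e-06
0.08 0.3 [ 0.21  0.06 -0.98] [ 0.73  0.62 -1.1   2.5   2.06  0.53 -1.82] [ 0.63  0.86 -1.07  2.48  2.19  0.76 -1.9 ] minq6 0.16 maxq4 2.5 8.249754225937182e-05
0.08 0.5 [ 0.02  0.01 -1.  ] [ 0.36  0.43 -0.36  2.34 -1.    0.04  1.34] [ 0.26  0.61 -0.27  2.23 -1.    0.04  1.35] minq6 0.04 maxq4 2.35 0.18053421520425633
0.06 0 [ 0.48  0.14 -0.87] [ 0.43  0.54 -0.53  2.52  2.83  0.38 -2.52] [ 0.36  0.7  -0.5   2.5   2.83  0.53 -2.5 ] minq6 0.14 maxq4 2.53 9.290447670063156e-07
0.06 0.3 [ 0.21  0.06 -0.98] [ 0.71  0.69 -1.11  2.5   2.08  0.61 -1.84] [ 0.63  0.87 -1.09  2.48  2.17  0.77 -1.89] minq6 0.11 maxq4 2.5 1.621144885610912e-06
0.06 0.5 [ 0.02  0.01 -1.  ] [ 0.33  0.47 -0.33  2.31 -1.    0.04  1.34] [ 0.26  0.61 -0.27  2.23 -1.    0.04  1.35] minq6 0.04 maxq4 2.32 0.18053420595543318
```

```bash
python3 - <<'E'
from tryp import *
st=get_state();p=st['tool_pos'];A=R.from_quat(st['eef_rot']).as_matrix()
G=fr(yb,-zb)
for d in (.11,.09):
  for ov in (-.25,-.5):
    T=C+d*zb;O=G@R.from_rotvec([ov,0,0]).as_matrix()
    L=local(st['q'],path(st,[(T,A),(T,O),(T,G),(C,G)],(3,8,4,3)));Q=np.array([l[0] for l in L]);print(d,ov,L[-4][0].round(2),L[-1][0].round(2),'minq6',Q[:,5].min().round(2),'maxq4',Q[:,3].max().round(2),max(l[1] for l in L))
T=C+.1*zb;to(T,G@R.from_rotvec([-.25,0,0]).as_matrix())
E
```

```text
0.11 -0.25 [ 0.89  0.65 -1.39  2.48  1.75  0.63 -1.57] [ 0.7   0.97 -1.29  2.48  2.02  0.93 -1.75] minq6 0.11 maxq4 2.56 0.09246682798427128
0.11 -0.5 [ 0.9   0.65 -1.39  2.48  1.75  0.64 -1.57] [ 0.7   0.97 -1.29  2.48  2.01  0.93 -1.74] minq6 0.41 maxq4 2.56 0.20837658346625917
0.09 -0.25 [ 0.86  0.73 -1.4   2.49  1.79  0.73 -1.61] [ 0.71  0.98 -1.31  2.48  2.    0.95 -1.73] minq6 0.25 maxq4 2.56 0.09587545198834735
0.09 -0.5 [ 0.86  0.73 -1.41  2.49  1.79  0.73 -1.61] [ 0.71  0.98 -1.32  2.48  2.    0.95 -1.73] minq6 0.41 maxq4 2.56 0.21098589105752322
clock 5.5 q [-1.15  0.58  0.85  2.19  0.88  0.8  -0.85] F [ 0.5 -1.2  0.4] M [0.69 0.33 0.03] open 0.0601 ff 0.0
pos [ 0.4606 -0.0548  0.3899] translate-first [127.7 -10.3  50.4] mm | 137.6 rot [-0.611  0.962  0.355] deg 68.4 rotate-first [ 25.4 -93.   98.3]
```

```bash
python3 -m jog '[[[0.047,-0.001,0.020,0,0,0],[0.047,0,0.020,0,0,0],[0.047,-0.001,0.020,0,0,0],[0,0,0,-0.048,0.1235,0.029],[0,0,0,-0.048,0.1235,0.029],[0,0,0,-0.048,0.1235,0.029],[0,0,0,-0.048,0.1235,0.029],[0,0,0,-0.048,0.1235,0.029],[0,0,0,-0.048,0.1235,0.029],[0,0,0,-0.048,0.1235,0.029],[0,0,0,-0.048,0.1235,0.029]]]' >/dev/null
python3 -c "
from h import *
to(C+.04*zb,fr(yb,-zb))"
```

```text
clock 6.88 q [-0.05  0.43 -0.09  2.48  2.46  0.27 -2.3 ] F [ 0.6 -0.4 -1.2] M [-0.03  0.47  0.02] open 0.0605 ff 0.0
pos [ 0.4614 -0.0341  0.2326] translate-first [12.6 11.4 36.1] mm | 39.9 rot [-0.101  0.193  0.035] deg 12.6 rotate-first [ 5.7  7.3 38.9]
```

```bash
python3 -m jog '[[[0,0,0,-0.034,0.064,0.012],[0,0,0,-0.034,0.064,0.012],[0,0,0,-0.034,0.064,0.012],[0.003,0.004,0.005,0,0,0],[0.003,0.003,0.005,0,0,0],[0,0,0,0,0,0]]]' >/dev/null
python3 - <<'E'
from h import *
to(C+.002*zb,fr(yb,-zb))
t=snap('top'); s=snap('side')
a=cv2.resize(t['frame'][210:280,240:310,::-1],(400,400),interpolation=cv2.INTER_CUBIC)
b=cv2.resize(s['frame'][185:255,275:345,::-1],(400,400),interpolation=cv2.INTER_CUBIC)
cv2.imwrite('pics/c4.png',np.hstack([a,b]))
E
```

```text
clock 7.62 q [ 0.42  0.5  -0.53  2.47  2.77  0.3  -2.47] F [-0.1 -0.1  0.4] M [-0.15  0.47  0.05] open 0.0599 ff 0.0
pos [ 0.4707 -0.0231  0.2265] translate-first [-2.2  0.2 65.5] mm | 65.6 rot [-0.003  0.002  0.004] deg 0.3 rotate-first [-2.4  0.  65.5]
```

View pics/c4.png

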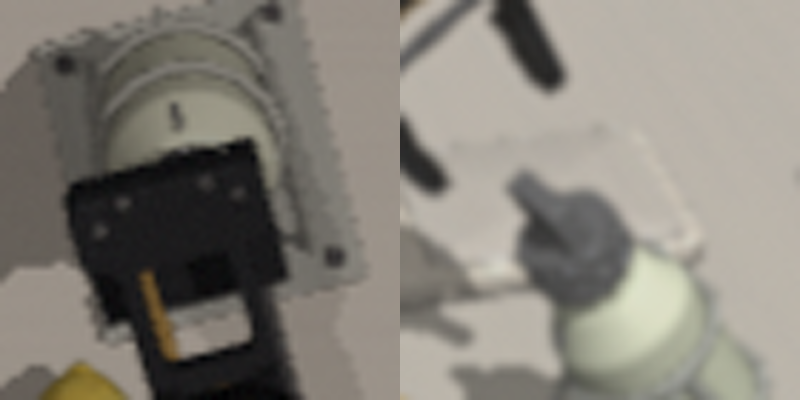

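Side crop: fingertips at (545,80) and (430,180), their midpoint (488,130) lies on the axis line through bar top (525,180) and collar centre (575,245): aligned. Descend and close gently.

```bash
python3 -m jog '[[[-0.002,0,0.015,0,0,0],[0,0,0.015,0,0,0],[0,0,0.015,0,0,0],[0,0,0.010,0,0,0],[0,0,0.005,0,0,0],[0,0,0,0,0,0]]]' 0.06 >/dev/null
python3 -c "
from h import *
to(C+.002*zb,fr(yb,-zb))"
python3 -m jog '[[[0,0,0,0,0,0],[0,0,0,0,0,0],[0,0,0,0,0,0],[0,0,0,0,0,0],[0,0,0,0,0,0],[0,0,0,0,0,0]]]' 0.005 5 >/dev/null
python3 -c "
from h import *
to(C+.002*zb,fr(yb,-zb)); st=get_state(); print(R.from_quat(st['eef_rot']).as_matrix().T@st['contact_force'])"
```

```text
clock 8.47 q [ 0.37  0.66 -0.51  2.46  2.77  0.45 -2.46] F [0.9 0.2 0.1] M [-0.2   0.49  0.  ] open 0.0602 ff 0.0
pos [ 0.4991 -0.0192  0.1743] translate-first [1.7 1.5 6.1] mm | 6.5 rot [-0.003  0.003 -0.001] deg 0.3 rotate-first [1.7 1.5 6.1]
clock 9.22 q [ 0.37  0.66 -0.51  2.46  2.77  0.45 -2.46] F [-0.3  0.5  1.8] M [-0.1   0.29 -0.01] open 0.0138 ff 4.993690212140791
pos [ 0.4995 -0.0195  0.1746] translate-first [2.1 1.1 6.2] mm | 6.7 rot [-0.002  0.004 -0.001] deg 0.3 rotate-first [2.1 1.1 6.2]
[ 0.5851922   0.76521577 -1.62854964]
```

```bash
python3 -m jog '[[[0.002,0,0,0,0,0],[0,0,0,0,0,0],[0,0,0.002,0,0,0],[0,0,0.002,0,0,0],[0,0,0.001,0,0,0],[0,0,0,0,0,0]]]' 0.02 20 | grep -E 'pos|force'
python3 -m jog '[[[0,0,0.001,0,0,0],[0,0,0,0,0,0]]]'| grep -E 'pos|force'
python3 -m jog '[[[0,0,0.001,0,0,0],[0,0,0,0,0,0]]]'| grep -E 'pos|force'
python3 -m jog '[[[0,0,0.001,0,0,0],[0,0,0,0,0,0]]]'| grep -E 'pos|force'
python3 -m jog '[[[0,0,0.001,0,0,0],[0,0,0,0,0,0]]]'| grep -E 'pos|force'
python3 -c "
from h import *
to(C,fr(yb,-zb)); st=get_state(); print(R.from_quat(st['eef_rot']).as_matrix().T@st['contact_force'])"
```

```text
tool_pos: [0.501, -0.0169, 0.1699]
contact_force: [0.7, -0.1, -0.7]
finger_force: 0.0
tool_pos: [0.5015, -0.0168, 0.1692]
contact_force: [-0.1, 0.1, -0.9]
finger_force: 0.0
tool_pos: [0.5021, -0.0166, 0.1683]
contact_force: [-0.1, -0.6, 0.1]
finger_force: 0.0
tool_pos: [0.5025, -0.0165, 0.1675]
contact_force: [-1.6, -0.3, 2.6]
finger_force: 1.4
tool_pos: [0.503, -0.0164, 0.1666]
contact_force: [-1.8, -0.6, 3.6]
finger_force: 1.9
clock 10.97 q [ 0.36  0.68 -0.51  2.45  2.77  0.47 -2.46] F [-1.8 -0.6  3.6] M [-0.15  0.36  0.03] open 0.0197 ff 1.870988552499
pos [ 0.503  -0.0164  0.1666] translate-first [ 0.   1.4 -0.7] mm | 1.6 rot [-0.003  0.004 -0.001] deg 0.3 rotate-first [ 0.   1.4 -0.7]
[-0.1179989   0.14526917 -4.0775378 ]
```

```bash
python3 -m jog '[[[0,0,0,0,0,0],[0,0,0,0,0,0],[0,0,0.002,0,0,0],[0,0,0.002,0,0,0],[0,0,0.002,0,0,0],[0,0,0,0,0,0],[0,0,0,0,0,0]]]' 0.005 25 >/dev/null
python3 -c "
from h import *
T0=np.array([.503,-.0164,.1666]); to(T0-.007*zb,fr(yb,-zb)); st=get_state(); print(R.from_quat(st['eef_rot']).as_matrix().T@st['contact_force'])"
```

```text
clock 11.85 q [ 0.35  0.69 -0.51  2.45  2.77  0.48 -2.46] F [-2.6 -1.3  9. ] M [-0.03  0.1   0.01] open 0.0137 ff 26.415644613755376
pos [ 0.506  -0.0155  0.1618] translate-first [ 0.  -0.3  1.2] mm | 1.3 rot [-0.002  0.004 -0.001] deg 0.3 rotate-first [ 0.  -0.3  1.2]
[-0.58597535  2.00399376 -9.27787947]
```

```bash
python3 -m jog '[[[0,0,0.0015,0,0,0],[0,0,0,0,0,0],[0,0,0,0,0,-0.1],[0,0,0,0,0,-0.1],[0,0,0,0,0,-0.1],[0,0,0,0,0,-0.1],[0,0,0,0,0,-0.1],[0,0,0,0,0,0]]]' >/dev/null
python3 -c "
from h import *
T0=np.array([.503,-.0164,.1666]); to(T0-.007*zb,fr(-xb,-zb)); st=get_state(); print(R.from_quat(st['eef_rot']).as_matrix().T@st['contact_force'])"
```

```text
clock 12.85 q [ 0.27  0.68 -0.37  2.45  2.96  0.47 -2.15] F [-4.2 -1.3 10.4] M [-0.12  0.13  0.02] open 0.0137 ff 26.50776344438782
pos [ 0.5064 -0.0157  0.1604] translate-first [ 0.2  0.2 -0.1] mm | 0.3 rot [-0.005  0.    -1.071] deg 61.3 rotate-first [-0.1  0.2 -0.1]
[ -0.80154762   1.14013322 -11.17711178]
```

```bash
python3 -m jog '[[[0,0,0,0,0,-0.107],[0,0,0,0,0,-0.107],[0,0,0,0,0,-0.107],[0,0,0,0,0,-0.107],[0,0,0,0,0,-0.107],[0,0,0,0,0,-0.107],[0,0,0,0,0,-0.107],[0,0,0,0,0,-0.107],[0,0,0,0,0,-0.107],[0,0,0,0,0,-0.107],[0,0,0,0,0,0]]]' >/dev/null
python3 -c "
from h import *
T0=np.array([.503,-.0164,.1666]); to(T0-.007*zb,fr(-xb,-zb)); st=get_state(); print(R.from_quat(st['eef_rot']).as_matrix().T@st['contact_force'],R.from_quat(st['eef_rot']).as_matrix().T@st['moment'])"
```

```text
clock 14.22 q [ 0.09  0.67 -0.09  2.46  3.35  0.5  -1.46] F [-3.7  0.4 11.6] M [ 0.29 -0.2   0.16] open 0.0138 ff 26.827487299597124
pos [ 0.5075 -0.0148  0.161 ] translate-first [ 1.4 -0.3 -0.2] mm | 1.4 rot [-0.003  0.     0.001] deg 0.2 rotate-first [ 1.4 -0.3 -0.2]
[ -2.80280851   1.3636647  -11.74200919] [-0.27528452 -0.27430919 -0.02389199]
```

```bash
python3 -m jog '[[[0,0,-0.004,0,0,0],[0,0,-0.004,0,0,0],[0,0,-0.006,0,0,0],[0,0,-0.006,0,0,0],[0,0,0,0,0,0]]]' >/dev/null
python3 -c "
from h import *
T0=np.array([.503,-.0164,.1666]); to(T0,fr(-xb,-zb)); st=get_state(); print(R.from_quat(st['eef_rot']).as_matrix().T@st['contact_force'],R.from_quat(st['eef_rot']).as_matrix().T@st['moment'])"
```

```text
clock 14.85 q [ 0.11  0.62 -0.1   2.47  3.36  0.45 -1.47] F [ 0.3  0.2 -0.3] M [-0.    0.49  0.02] open 0.0136 ff 25.764076099963518
pos [ 0.4962 -0.0186  0.1774] translate-first [-0.9  0.3 12.9] mm | 12.9 rot [-0.004 -0.004 -0.003] deg 0.4 rotate-first [-0.8  0.3 12.9]
[-0.11184266  0.118124    0.39655176] [-0.12087256  0.47407976  0.04967906]
```

```bash
cat > s2.py <<'E'
from tryp import *
st=get_state();G=fr(-xb,-zb);Pc=np.array([.492,-.41,.0]);
up=C+.09*zb
for psi in (196,166.4,130,90):
    D=down(psi);a=Pc+[0,0,.12];h=H+[0,0,.1]
    keys=[(up,G),(a+[0,0,.1],G),(a+[0,0,.1],D),(a-[0,0,.08],D),(a,D),(h,D),(h,down(166.4)),(H,down(166.4)),(h+[0,0,.08],down(166.4)),(up+[0,0,.06],down(166.4)),(up,G),(C,G)]
    L=local(st['q'],path(st,keys,(3,8,8,4,3,5,4,3,3,6,8,4)))
    i=np.cumsum((3,8,8,4,3,5,4,3,3,6,8,4))-1
    print(psi,'maxerr',max(l[1] for l in L))
    for j in i: print('   ',L[j][0].round(2),round(L[j][1],3))
E
python3 s2.py
```

```text
196 maxerr 0.41137350226627734
    [ 0.27  0.43 -0.22  2.51  3.46  0.29 -1.53] 0.0
    [ 1.22  0.75 -0.62  2.04  4.14  0.04 -1.51] 0.184
    [ 0.57  0.64  0.1   2.08  4.14  0.04 -1.66] 0.368
    [ 0.6   0.95  0.06  1.96  4.14  0.04 -1.66] 0.211
    [ 0.59  0.81  0.07  2.02  4.14  0.04 -1.66] 0.274
    [ 0.36  0.74  0.08  2.13  4.14  0.04 -1.88] 0.213
    [ 0.36  0.74  0.08  2.13  4.14  0.04 -2.4 ] 0.283
    [ 0.38  0.93  0.06  2.05  4.14  0.04 -2.4 ] 0.182
    [ 0.34  0.59  0.1   2.18  4.14  0.04 -2.4 ] 0.38
    [-0.15  0.32  0.17  2.43  3.99  0.04 -2.66] 0.411
    [ 0.02  0.43  0.18  2.51  3.97  0.4  -1.99] 0.0
    [-0.08  0.69  0.29  2.5   3.79  0.65 -1.83] 0.0
166.4 maxerr 0.4113735036094315
    [ 0.27  0.43 -0.22  2.51  3.46  0.29 -1.53] 0.0
    [ 1.22  0.75 -0.62  2.04  4.14  0.04 -1.51] 0.184
    [ 0.57  0.64  0.1   2.08  4.14  0.04 -2.18] 0.399
    [ 0.6   0.95  0.06  1.96  4.14  0.04 -2.18] 0.229
    [ 0.59  0.81  0.07  2.02  4.14  0.04 -2.18] 0.297
    [ 0.36  0.74  0.08  2.13  4.14  0.04 -2.4 ] 0.283
    [ 0.36  0.74  0.08  2.13  4.14  0.04 -2.4 ] 0.283
    [ 0.38  0.93  0.
[... 871 characters left out ...]
.08  0.69  0.29  2.5   3.79  0.65 -1.83] 0.0
90 maxerr 0.29041155326413204
    [ 0.27  0.43 -0.22  2.51  3.46  0.29 -1.53] 0.0
    [ 1.22  0.75 -0.62  2.04  4.14  0.04 -1.51] 0.184
    [ 1.18  1.03 -1.3   1.52  1.    1.37 -0.21] 0.0
    [ 1.14  1.26 -1.16  1.63  1.25  1.16 -0.36] 0.0
    [ 1.16  1.15 -1.23  1.6   1.14  1.25 -0.3 ] 0.0
    [ 0.98  1.08 -1.25  1.77  1.12  1.19 -0.62] 0.0
    [ 1.02  1.18 -1.42  1.77  1.21  1.36  0.64] 0.0
    [ 0.99  1.32 -1.33  1.81  1.38  1.28  0.57] 0.0
    [ 1.03  1.06 -1.47  1.7   1.07  1.42  0.73] 0.0
    [ 0.74  0.74 -1.47  1.93  0.79  1.24  0.33] 0.0
    [ 0.87  0.77 -1.47  2.49  1.76  0.79 -0.02] 0.0
    [ 0.72  1.01 -1.36  2.48  1.97  0.99 -0.13] 0.0
```

```bash
cat > s2.py <<'E'
from tryp import *
st=get_state();G=fr(-xb,-zb);Pc=np.array([.492,-.41,.0]);up=C+.09*zb
def minrot(M,z):
    a=M[:,2];v=np.cross(a,z);v=v/np.linalg.norm(v)*np.arccos(a@z);return R.from_rotvec(v).as_matrix()@M
ns=(3,8,4,8,4,3,5,4,3,3,6,8,4);i=np.cumsum(ns)-1
for zz in ([.3,-.75,-.6],[.1,-.6,-.79],[.5,-.6,-.62]):
  z=np.array(zz)/np.linalg.norm(zz);S=minrot(G,z); D0=minrot(S,np.array([0,0,-1.])); h0=np.degrees(np.arctan2(D0[1,0],D0[0,0]))
  for dpsi in (0,-40,40):
    D=down(h0+dpsi);a=Pc+[0,0,.12];h=H+[0,0,.1]
    b=up+[0,0,.06]
    keys=[(up,G),(b,S),(a+[0,0,.1],S),(a+[0,0,.05],D),(a-[0,0,.08],D),(a,D),(h,D),(h,down(166.4)),(H,down(166.4)),(h+[0,0,.08],down(166.4)),(b,down(166.4)),(up,G),(C,G)]
    L=local(st['q'],path(st,keys,ns)); Q=np.array([l[0] for l in L]);m=np.minimum(Q-lo,hi-Q)
    print(z.round(2),'psi',round(h0+dpsi),'maxerr',round(max(l[1] for l in L),3),m.min().round(3))
    if dpsi==0:
      for j in i: print('   ',L[j][0].round(2),round(L[j][1],3))
E
python3 s2.py
```

```text
[ 0.3  -0.75 -0.6 ] psi -179 maxerr 0.0 0.0
    [ 0.27  0.43 -0.22  2.51  3.46  0.29 -1.53] 0.0
    [-1.04  0.69  0.73  2.27  0.98  0.6   0.26] 0.0
    [ 0.13  0.8   0.33  2.32  2.44  0.73 -0.55] 0.0
    [ 0.93  0.85 -0.6   1.58  0.57  0.9   1.71] 0.0
    [ 0.87  1.02 -0.48  1.64  0.7   0.66  1.61] 0.0
    [ 0.91  0.91 -0.55  1.61  0.62  0.8   1.67] 0.0
    [ 0.68  0.81 -0.53  1.78  0.6   0.71  1.41] 0.0
    [ 0.65  0.8  -0.46  1.78  0.53  0.68  1.23] 0.0
    [ 0.58  0.95 -0.33  1.83  0.63  0.47  1.14] 0.0
    [ 0.68  0.7  -0.52  1.71  0.44  0.85  1.31] 0.0
    [ 0.35  0.42 -0.59  1.94  0.3   0.87  0.94] 0.0
    [ 0.77  0.61 -1.15  2.5   1.99  0.53 -0.19] 0.0
    [ 0.64  0.88 -1.11  2.48  2.15  0.79 -0.3 ] 0.0
[ 0.3  -0.75 -0.6 ] psi -219 maxerr 0.0 0.0
[ 0.3  -0.75 -0.6 ] psi -139 maxerr 0.0 0.0
[ 0.1  -0.6  -0.79] psi -175 maxerr 0.0 0.001
    [ 0.27  0.43 -0.22  2.51  3.46  0.29 -1.53] 0.0
    [-0.4   0.48 -0.1   2.07  0.8   1.02  0.59] 0.0
    [0.28 0.68 0.13 2.04 1.46 0.48 0.67] 0.0
    [ 0.92  0.84 -0.57  1.58  0.55  0.89  1.81] 0.0
    [ 0.86  1.01 -0.46  1.64  0.67  0.65  1.7
[... 643 characters left out ...]
3.86  0.19 -2.46] 0.0
    [-0.07  1.24  1.39  2.41  3.85  1.23 -2.01] 0.0
    [ 0.58  0.72  0.08  2.06  4.14  0.04 -1.89] 0.282
    [ 0.6   0.95  0.06  1.96  4.14  0.04 -1.89] 0.187
    [ 0.59  0.81  0.07  2.02  4.14  0.04 -1.89] 0.242
    [ 0.36  0.74  0.08  2.13  4.14  0.04 -2.11] 0.252
    [ 0.36  0.74  0.08  2.13  4.14  0.04 -2.4 ] 0.283
    [ 0.38  0.93  0.06  2.05  4.14  0.04 -2.4 ] 0.182
    [ 0.34  0.59  0.1   2.18  4.14  0.04 -2.4 ] 0.38
    [-0.15  0.32  0.17  2.43  3.99  0.04 -2.66] 0.411
    [ 0.02  0.43  0.18  2.51  3.97  0.4  -1.99] 0.0
    [-0.08  0.69  0.29  2.5   3.79  0.65 -1.83] 0.0
[ 0.5  -0.6  -0.62] psi -217 maxerr 0.411 0.0
[ 0.5  -0.6  -0.62] psi -137 maxerr 0.411 0.0
```

```bash
cat >> h.py <<'E'
def minrot(M,z):
    a=M[:,2];v=np.cross(a,z);v=v/np.linalg.norm(v)*np.arccos(a@z);return R.from_rotvec(v).as_matrix()@M
zS=np.array([.1,-.6,-.79]);zS/=np.linalg.norm(zS); S=minrot(fr(-xb,-zb),zS)
E
python3 -m jog '[[[0,0,-0.026,0,0,0],[0,0,-0.026,0,0,0],[0,0,-0.026,0,0,0],[0,0,0,0,0,0]]]' >/dev/null
python3 -c "
from h import *
to(C+.09*zb+[0,0,.06],S)"
```

```text
clock 15.35 q [ 0.24  0.41 -0.22  2.48  3.45  0.25 -1.55] F [ 0.1 -0.9 -0.8] M [-0.13  0.54 -0.  ] open 0.0136 ff 25.79041262357805
pos [ 0.4587 -0.0294  0.2458] translate-first [-31.7   0.3 -51.2] mm | 60.2 rot [ 0.684  0.513 -0.003] deg 49.0 rotate-first [ -4.5 -36.  -48.1]
```

```bash
python3 -m jog '[[[-0.016,0,-0.026,0,0,0],[-0.016,0,-0.026,0,0,0],[0,0,0,0.098,0.073,0],[0,0,0,0.098,0.073,0],[0,0,0,0.098,0.073,0],[0,0,0,0.098,0.073,0],[0,0,0,0.098,0.073,0],[0,0,0,0.098,0.073,0],[0,0,0,0.098,0.073,0],[0,0,0,0,0,0]]]' >/dev/null
python3 - <<'E'
from tryp import *
to([.492,-.41,.2],S); st=get_state()
D=down(-175);a=np.array([.492,-.41,.12]);A=R.from_quat(st['eef_rot']).as_matrix()
L=local(st['q'],path(st,[(a+[0,0,.08],A),(a+[0,0,.05],D),(a-[0,0,.08],D)],(5,6,4)))
for l in L[::2]: print(l[0].round(2),round(l[1],3))
E
```

```text
clock 16.6 q [-0.91  0.75  0.88  2.45  4.14  0.05 -2.65] F [ 0.   0.4 -1.4] M [0.63 0.28 0.04] open 0.0139 ff 25.722239236047244
pos [ 0.4273 -0.0416  0.2046] translate-first [  12.7 -325.1  184.6] mm | 374.0 rot [ 0.156  0.181 -0.004] deg 13.7 rotate-first [ -23.8 -292.5  231.8]
[-0.69  0.83  1.07  2.47  4.13  0.32 -2.36] 0.0
[-0.29  0.82  1.    2.35  4.14  0.41 -2.1 ] 0.0
[ 0.17  0.74  0.62  2.09  4.14  0.19 -1.9 ] 0.0
[ 0.38  0.7   0.31  2.05  4.14  0.04 -1.86] 0.076
[ 0.49  0.71  0.19  2.06  4.14  0.04 -1.85] 0.174
[ 0.58  0.72  0.08  2.06  4.14  0.04 -1.85] 0.273
[ 0.6   0.84  0.07  2.01  4.14  0.04 -1.85] 0.224
[ 0.6   0.95  0.06  1.96  4.14  0.04 -1.85] 0.181
```

```bash
cat > s3.py <<'E'
from tryp import *
import time,pickle
st=get_state();q0=st['q'];a=np.array([.492,-.41,.16]);D=down(-175);rng=np.random.default_rng(2);best=[];t0=time.time()
while time.time()-t0<150:
    def rp():
        z=np.array([rng.uniform(-.2,.8),rng.uniform(-.9,.4),-rng.uniform(.3,1)]);z/=np.linalg.norm(z)
        return np.array([rng.uniform(.38,.5),rng.uniform(-.25,-.03),rng.uniform(.25,.42)]),z
    A=R.from_quat(st['eef_rot']).as_matrix()
    keys=[];M=A
    for _ in range(rng.integers(1,3)):
        p,z=rp();M=minrot(M,z)@R.from_rotvec([0,0,rng.uniform(-.6,.6)]).as_matrix();keys.append((p,M))
    keys.append((a,D)); po=path(st,keys,[5]*len(keys));L=local(q0,po)
    me=max(x[1] for x in L[1:]);Q=np.array([x[0] for x in L])
    if me>.01 or Q[-1][4]>2.2: continue
    m=np.minimum(Q-lo,hi-Q)[3:].min();best.append((m,keys,Q))
best.sort(key=lambda b:-b[0]);print(len(best))
for b in best[:3]:
    print(round(b[0],3),[(k[0].round(2),k[1][:,2].round(2)) for k in b[1]]); print(b[2][::3].round(2))
pickle.dump(best[:5],open('b3.pkl','wb'))
E
python3 s3.py
```

```text
6
0.0 [(array([ 0.43, -0.19,  0.3 ]), array([ 0.55, -0.08, -0.83])), (array([ 0.45, -0.08,  0.27]), array([ 0.11, -0.78, -0.62])), (array([ 0.49, -0.41,  0.16]), array([ 0.,  0., -1.]))]
[[-0.77  0.71  1.05  2.51  4.13  0.29 -2.47]
 [-0.13  0.39  0.69  2.5   4.14  0.39 -2.32]
 [-0.6   0.5   0.98  2.5   3.62  0.21 -2.17]
 [-0.79  0.73  0.55  2.22  0.91  0.69 -0.04]
 [ 0.25  0.6   0.03  2.11  0.9   0.37  0.9 ]]
0.0 [(array([ 0.44, -0.08,  0.42]), array([ 0.47, -0.8 , -0.37])), (array([ 0.4 , -0.22,  0.36]), array([-0.12, -0.68, -0.73])), (array([ 0.49, -0.41,  0.16]), array([ 0.,  0., -1.]))]
[[-1.01  0.79  1.14  2.48  4.12  0.11 -2.59]
 [-1.29  0.91  1.51  2.49  2.76  0.06 -1.35]
 [-1.1   0.55  1.11  2.35  1.06  0.51  0.52]
 [-0.54  0.49  0.73  2.09  0.62  0.81  1.36]
 [ 0.23  0.6   0.26  1.88  0.26  0.61  1.91]]
0.0 [(array([ 0.47, -0.11,  0.39]), array([ 0.46, -0.78, -0.42])), (array([ 0.49, -0.41,  0.16]), array([ 0.,  0., -1.]))]
[[-0.97  0.79  1.11  2.46  4.13  0.11 -2.59]
 [-1.15  0.93  1.51  2.42  4.05  0.11 -2.59]
 [-0.48  0.57  0.94  2.34  3.16  0.09 -1.35]
 [ 0.95  0.87 -0.64  1.58  0.62  0.9   1.74]]
```

```bash
cat > sim.py <<'E'
from tryp import *
def err(q,pos,Rt): 
    r=rots(q)[4]; return np.r_[pos-feat(q)@P,(Rt*r.inv()).as_rotvec()*.3]
def jac(q):
    J=np.zeros((6,7));f0=feat(q)@P;r0=rots(q)[4]
    for i in range(7):
        d=q.copy();d[i]+=1e-5;J[:3,i]=(feat(d)@P-f0)/1e-5;J[3:,i]=(rots(d)[4]*r0.inv()).as_rotvec()/1e-5*.3
    return J
def sim(q,poses,lam=.01,sub=3):
    q=np.array(q);out=[]
    for pos,M in poses:
        Rt=R.from_matrix(M);qs=q.copy()
        for _ in range(sub):
            e=err(q,pos,Rt);J=jac(q);act=np.ones(7,bool)
            for _ in range(3):
                Ja=J*act;dq=Ja.T@np.linalg.solve(Ja@Ja.T+lam**2*np.eye(6),e)
                bad=act&(((q+dq)<lo)|((q+dq)>hi))
                if not bad.any(): break
                act&=~bad
            q=np.clip(np.clip(q+dq,qs-.27,qs+.27),lo,hi)
        out.append((q.copy(),np.abs(err(q,pos,Rt)).max()))
    return out
E
python3 - <<'E'
from sim import *
class F(dict):pass
G=fr(-xb,-zb)
q=np.array([.24,.41,-.22,2.48,3.45,.25,-1.55]);st={'tool_pos':feat(q)@P,'eef_rot':rots(q)[4].as_quat()}
print((feat(q)@P).round(3))
p=st['tool_pos'];A=rots(q)[4].as_matrix();p2=p+A@[-.032,0,-.052]
M2=A@R.from_rotvec(np.array([.098,.073,0])*7).as_matrix()
for l in sim(q,path(st,[(p2,A),(p2,M2),(p2,M2)],(2,7,1))): print(l[0].round(2),l[1].round(3))
s2=get_state();print(s2['q'].round(2),s2['tool_pos'].round(3),(feat(s2['q'])@P).round(3))
# validation 2: flip run
q=np.array([-1.15,.58,.85,2.19,.88,.8,-.85]);st={'tool_pos':feat(q)@P,'eef_rot':rots(q)[4].as_quat()};A=rots(q)[4].as_matrix();p2=st['tool_pos']+A@[.141,-.002,.06]
print(sim(q,path(st,[(p2,A),(p2,A@R.from_rotvec(np.array([-.048,.1235,.029])*8).as_matrix())],(3,8)))[-1][0].round(2))
E
```

```text
[ 0.471 -0.02   0.254]
[ 0.34  0.34 -0.35  2.42  3.49  0.11 -1.61] 0.0
[ 0.26  0.27 -0.23  2.4   3.76  0.11 -1.88] 0.017
[-0.01  0.27  0.04  2.44  3.76  0.11 -1.95] 0.02
[-0.28  0.31  0.31  2.45  3.76  0.11 -2.  ] 0.029
[-0.55  0.38  0.58  2.45  3.76  0.11 -2.  ] 0.042
[-0.82  0.46  0.85  2.46  3.76  0.11 -2.  ] 0.046
[-0.92  0.55  1.05  2.46  3.76  0.11 -2.  ] 0.05
[-0.98  0.64  1.13  2.46  3.76  0.11 -2.  ] 0.059
[-1.02  0.73  1.2   2.47  3.76  0.11 -2.  ] 0.075
[-1.02  0.73  1.2   2.47  3.76  0.11 -2.  ] 0.075
[-0.91  0.75  0.88  2.45  4.14  0.05 -2.65] [ 0.427 -0.042  0.205] [ 0.425 -0.015  0.202]
[ 0.34  0.47 -0.46  2.54  2.83  0.34 -2.6 ]
```

```bash
python3 - <<'E'
s=open('kin.py').read()
s=s.replace("p0=np.array","""DATA+=[([-.69,.69,.55,1.6,.44,1.41,.18],(.5044,-.0511,.3903)),([-1.15,.58,.85,2.19,.88,.8,-.85],(.4606,-.0548,.3899)),([-.05,.43,-.09,2.48,2.46,.27,-2.3],(.4614,-.0341,.2326)),([.42,.5,-.53,2.47,2.77,.3,-2.47],(.4707,-.0231,.2265)),([.35,.69,-.51,2.45,2.77,.48,-2.46],(.506,-.0155,.1618)),([.09,.67,-.09,2.46,3.35,.5,-1.46],(.5075,-.0148,.161)),([.24,.41,-.22,2.48,3.45,.25,-1.55],(.4587,-.0294,.2458)),([-.91,.75,.88,2.45,4.14,.05,-2.65],(.4273,-.0416,.2046))]
p0=np.array""",1).replace("feat(q)/.001","feat(q)/.003").replace("np.array(x)/.001","np.array(x)/.003")
open('kin.py','w').write(s)
E
cat > s4.py <<'E'
from sim import *
import time,pickle
print(P.round(3),max(np.abs(feat(q)@P-x).max() for q,x in DATA))
st=get_state();q0=st['q'];A=R.from_quat(st['eef_rot']).as_matrix();rng=np.random.default_rng(3);best=[];t0=time.time()
G=fr(-xb,-zb);n=0;a=np.array([.492,-.41,.16])
def var(q):return {'tool_pos':feat(q)@P,'eef_rot':rots(q)[4].as_quat()}
st=var(q0)
while time.time()-t0<240:
    n+=1
    # waypoint 1: forward strong tilt; 2: side tilt; 3: down at tray
    az1=rng.uniform(-.6,.5);ti1=rng.uniform(.5,1.1);az2=rng.uniform(-2.,-.9);ti2=rng.uniform(.5,1.1)
    zz=lambda az,ti:np.array([np.sin(ti)*np.cos(az),np.sin(ti)*np.sin(az),-np.cos(ti)])
    M1=minrot(G,zz(az1,ti1))@R.from_rotvec([0,0,rng.uniform(-.3,1.)]).as_matrix();M2=minrot(M1,zz(az2,ti2))@R.from_rotvec([0,0,rng.uniform(-.4,.4)]).as_matrix()
    p1=np.array([rng.uniform(.42,.52),rng.uniform(-.25,-.02),rng.uniform(.23,.4)]);p2=np.array([rng.uniform(.42,.52),rng.uniform(-.4,-.05),rng.uniform(.23,.4)])
    D0=minrot(M2,np.array([0,0,-1.]));psi=np.degrees(np.arctan2(D0[1,0],D0[0,0]))
    keys=[(p1,M1),(p2,M2),(a,down(psi))];po=path(st,keys,(7,9,8));L=sim(q0,po,sub=2);Q=np.array([l[0] for l in L])
    e=max(l[1] for l in L[5:])
    if e>.03 or Q[-1][4]>2.2: continue
    m=np.minimum(Q-lo,hi-Q)[4:].min();m6=Q[5:,5].min();best.append((m-e,keys,Q,psi,e))
best.sort(key=lambda b:-b[0]);print(n,len(best))
for b in best[:3]:
    print(round(b[0],3),round(b[4],3),round(b[3]),[(k[0].round(2),k[1][:,2].round(2)) for k in b[1]]); print(b[2][::3].round(2))
pickle.dump(best[:5],open('b4.pkl','wb'))
E
python3 s4.py
```

```text
[ 0.342 -0.006 -0.016  0.007 -0.031  0.566 -0.001 -0.     0.344  0.001
 -0.     0.321] 0.002496543463647749
3912 0
```

```bash
cat > s5.py <<'E'
from sim import *
def var(q):return {'tool_pos':feat(q)@P,'eef_rot':rots(q)[4].as_quat()}
def show(q0,keys,ns,lam=.01):
    L=sim(q0,path(var(q0),keys,ns),sub=3,lam=lam)
    for j in np.cumsum(ns)-1: print('  ',L[j][0].round(2),L[j][1].round(3))
    print('   maxerr',max(l[1] for l in L).round(3),'minq6',min(l[0][5] for l in L).round(2));return L
G=fr(-xb,-zb);Gr=fr(yb,-zb)
As=R.from_matrix(Gr)*R.from_rotvec([.383,-.988,-.23]); As=As.as_matrix()
if __name__=='__main__':
    q0=get_state()['q']; print(As.round(2))
    for d in (.06,.08,.1):
      T=C+d*zb
      for lift in (.0,.1):
        L=show(q0,[(T+[0,0,.03],G),(T,Gr),(T,As),(np.array([.46,-.055,T[2]+lift]),As)],(8,11,12,3))
    q=L[-1][0]; D=minrot(As,np.array([0,0,-1.]));psi=np.degrees(np.arctan2(D[1,0],D[0,0]));print(psi)
    show(q,[([.492,-.41,.3],As),([.492,-.41,.16],D)],(8,9))
E
python3 s5.py
```

```text
[[-0.08  0.95  0.29]
 [ 0.53  0.29 -0.8 ]
 [-0.84  0.1  -0.53]]
   [-0.18  0.45  0.37  2.45  4.14  0.42 -2.23] 0.0
   [ 0.36  0.51 -0.44  2.47  2.95  0.31 -2.64] 0.0
   [-1.05  0.96  0.71  2.25  1.01  0.51 -1.28] 0.0
   [-1.06  1.    0.8   2.34  1.17  0.38 -1.42] 0.0
   maxerr 0.036 minq6 0.08
   [-0.18  0.45  0.37  2.45  4.14  0.42 -2.23] 0.0
   [ 0.36  0.51 -0.44  2.47  2.95  0.31 -2.64] 0.0
   [-1.05  0.96  0.71  2.25  1.01  0.51 -1.28] 0.0
   [-1.07  0.71  0.76  2.27  0.99  0.66 -1.09] 0.0
   maxerr 0.036 minq6 0.08
   [-0.05  0.37  0.18  2.44  4.14  0.3  -2.23] 0.0
   [ 0.4   0.46 -0.47  2.47  2.93  0.26 -2.62] 0.0
   [-1.08  0.93  0.74  2.27  0.99  0.51 -1.24] 0.0
   [-1.07  0.96  0.82  2.33  1.11  0.41 -1.33] 0.0
   maxerr 0.041 minq6 0.06
   [-0.05  0.37  0.18  2.44  4.14  0.3  -2.23] 0.0
   [ 0.4   0.46 -0.47  2.47  2.93  0.26 -2.62] 0.0
   [-1.08  0.93  0.74  2.27  0.99  0.51 -1.24] 0.0
   [-1.09  0.68  0.79  2.25  0.96  0.69 -1.02] 0.0
   maxerr 0.041 minq6 0.06
   [ 0.09  0.31  0.    2.43  4.14  0.18 -2.24] 0.01
   [ 0.45  0.41 -0.5   2.47  2.93  0.2  -2.62] 0.0
   [-1.08
[... 243 characters left out ...]
2  2.29  1.    0.56 -1.25] 0.0
   [-1.08  0.63  0.76  2.23  0.95  0.76 -0.99] 0.0
   maxerr 0.047 minq6 0.09
103.80838285494572Traceback (most recent call last):
  File "s5.py", line 16, in <module>
    show(q,[([.492,-.41,.3],As),([.492,-.41,.16],D)],(8,9))
    ~~~~^^^^^^^^^^^^^^^^^^^^^^^^^^^^^^^^^^^^^^^^^^^^^^^^^^^
  File "s5.py", line 4, in show
    L=sim(q0,path(var(q0),keys,ns),sub=3,lam=lam)
             ~~~~^^^^^^^^^^^^^^^^^
  File "tryp.py", line 8, in path
    for a in np.linspace(0,1,n+1)[1:]: out.append((ps[i]+(ps[i+1]-ps[i])*a,sl(a).as_matrix()))
                                                          ~~~~~~~^~~~~~
TypeError: unsupported operand type(s) for -: 'list' and 'list'
```

```bash
python3 - <<'E'
from s5 import *
q0=get_state()['q']
T=C+.08*zb;to(T+[0,0,.02],G)
L=show(q0,[(T+[0,0,.02],G),(T,Gr),(T,As),(np.array([.46,-.055,T[2]+.1]),As)],(8,11,12,3));q=L[-1][0]
D0=minrot(As,np.array([0,0,-1.]));h0=np.degrees(np.arctan2(D0[1,0],D0[0,0]));print('h0',h0)
a=np.array([.492,-.41,.0]);z=np.array([0,0,1.])
for dp in (0,60):
    D=down(h0+dp);print('psi',h0+dp)
    LL=show(q,[(a+.3*z,As),(a+.16*z,D),(a+.04*z,D),(a+.12*z,D),(H+.1*z,D),(H+.1*z,down(166.4)),(H,down(166.4)),(H+.2*z,down(166.4)),(C+.09*zb+.06*z,down(166.4)),(C+.09*zb,G),(C,G),(C,Gr)],(8,10,4,3,6,6,4,4,7,8,4,12))
E
```

```text
clock 16.6 q [-0.91  0.75  0.88  2.45  4.14  0.05 -2.65] F [ 0.   0.4 -1.4] M [0.63 0.28 0.04] open 0.0139 ff 25.722239236047244
pos [ 0.4273 -0.0416  0.2046] translate-first [-49.7 -15.7 -41.4] mm | 66.5 rot [-0.531 -0.337  0.018] deg 36.1 rotate-first [-61.4   3.6 -25.3]
   [-0.14  0.41  0.32  2.46  4.14  0.39 -2.22] 0.0
   [ 0.39  0.46 -0.46  2.47  2.96  0.26 -2.65] 0.0
   [-1.07  0.92  0.72  2.27  1.01  0.53 -1.26] 0.002
   [-1.08  0.67  0.77  2.25  0.97  0.7  -1.03] 0.0
   maxerr 0.041 minq6 0.06
h0 103.80838285494572
psi 103.80838285494572
   [-0.12  0.72  0.63  2.26  2.34  0.54 -1.8 ] 0.0
   [ 1.01  0.89 -0.75  1.57  0.71  0.96  0.22] 0.015
   [ 0.97  1.05 -0.66  1.62  0.86  0.78  0.16] 0.0
   [ 1.    0.95 -0.73  1.6   0.76  0.9   0.23] 0.0
   [ 0.8   0.86 -0.73  1.76  0.75  0.82 -0.05] 0.0
   [ 0.92  0.94 -0.98  1.76  0.94  0.98  0.88] 0.0
   [ 0.87  1.08 -0.87  1.8   1.11  0.85  0.76] 0.0
   [ 0.96  0.82 -1.07  1.67  0.79  1.14  1.  ] 0.0
   [ 0.69  0.59 -1.17  1.93  0.63  1.05  0.59] 0.0
   [ 0.82  0.6  -1.15  2.46  1.86  0.48 -0.08] 0.013
   [ 0.7   0.87 -1.14  2.44  2.08  0.74 -0.19] 0.0
   [ 0.8   1.06 -1.47  2.44  1.88  1.03 -1.55] 0.0
   maxerr 0.128 minq6 0.1
psi 163.8083828549457
   [-0.12  0.72  0.63  2.26  2.34  0.54 -1.8 ] 0.0
   [ 0.91  0.69 -0.53  2.16  1.7   0.13 -0.5 ] 0.196
   [ 0.91  0.89 -0.53  2.08  1.7   0.13 -0.5 ] 0.213
   [ 0.91  0.76 -0.53  2.13  1.7   0.13 -0.5 ] 0.201
   [ 0.72  0.71 -0.53  2.21  1.7   0.13 -0.5 ] 0.137
   [ 0.71  0.7  -0.53  2.22  1.7   0.13 -0.5 ] 0.147
   [ 0.72  0.87 -0.53  2.15  1.7   0.13 -0.5 ] 0.163
   [ 0.76  0.57 -0.53  2.26  1.97  0.13 -0.5 ] 0.135
   [ 0.46  0.41 -0.53  2.44  1.97  0.13 -0.5 ] 0.117
   [ 0.82  0.59 -1.14  2.46  1.86  0.47 -0.09] 0.016
   [ 0.7   0.86 -1.13  2.44  2.09  0.74 -0.19] 0.0
   [ 0.8   1.05 -1.46  2.44  1.88  1.03 -1.55] 0.0
   maxerr 0.213 minq6 0.13
```

```bash
python3 -m jog '[[[0,0,0,-0.106,-0.067,0.004],[0,0,0,-0.106,-0.067,0.004],[0,0,0,-0.106,-0.067,0.004],[0,0,0,-0.106,-0.067,0.004],[0,0,0,-0.106,-0.067,0.004],[-0.02,0.001,-0.008,0,0,0],[-0.02,0.001,-0.008,0,0,0],[-0.02,0.001,-0.008,0,0,0],[0,0,0,0,0,0]]]' >/dev/null
python3 - <<'E'
from s5 import *
T=C+.08*zb;to(T,Gr)
E
```

```text
clock 17.73 q [-0.07  0.4   0.07  2.38  3.68  0.09 -1.89] F [ 0.2  0.1 -1.5] M [-0.01  0.55  0.01] open 0.0139 ff 25.779051569047624
pos [ 0.4817 -0.0302  0.2508] translate-first [19.4  7.6  5.3] mm | 21.5 rot [-0.143  0.005  1.552] deg 89.3 rotate-first [  7.5 -19.7   4.3]
```

```bash
python3 -m jog '[[[0.010,0.004,0.002,0,0,0],[0.010,0.004,0.002,0,0,0],[0,0,0,-0.014,0,0.155],[0,0,0,-0.014,0,0.155],[0,0,0,-0.014,0,0.155],[0,0,0,-0.014,0,0.155],[0,0,0,-0.014,0,0.155],[0,0,0,-0.014,0,0.155],[0,0,0,-0.014,0,0.155],[0,0,0,-0.014,0,0.155],[0,0,0,-0.014,0,0.155],[0,0,0,-0.014,0,0.155]]]' >/dev/null
python3 - <<'E'
from s5 import *
T=C+.08*zb;to(T,Gr);to(T,As)
q=get_state()['q'];show(q,[(T,Gr),(T,As)],(2,12));show(q,[(T,As)],(12,))
E
```

```text
clock 19.23 q [ 0.38  0.46 -0.45  2.48  2.94  0.26 -2.63] F [ 0.1  0.1 -1.2] M [-0.21  0.62 -0.07] open 0.0139 ff 25.754353955002216
pos [ 0.4609 -0.0277  0.235 ] translate-first [-0.6  5.   0.2] mm | 5.0 rot [-0.007  0.006 -0.002] deg 0.6 rotate-first [-0.6  5.   0.3]
clock 19.23 q [ 0.38  0.46 -0.45  2.48  2.94  0.26 -2.63] F [ 0.1  0.1 -1.2] M [-0.21  0.62 -0.07] open 0.0139 ff 25.754353955002216
pos [ 0.4609 -0.0277  0.235 ] translate-first [-0.6  5.   0.2] mm | 5.0 rot [ 0.374 -0.983 -0.23 ] deg 61.7 rotate-first [-1.9  4.6 -0.4]
   [ 0.4   0.46 -0.47  2.47  2.95  0.26 -2.64] 0.0
   [-1.08  0.92  0.73  2.27  1.    0.52 -1.25] 0.0
   maxerr 0.041 minq6 0.06
   [-1.08  0.92  0.73  2.27  0.99  0.52 -1.25] 0.0
   maxerr 0.04 minq6 0.06
```

```bash
python3 -m jog '[[[0,0,0,0.031,-0.082,-0.019],[0,0,0,0.031,-0.082,-0.019],[0,0,0,0.031,-0.082,-0.019],[0,0,0,0.031,-0.082,-0.019],[0,0,0,0.031,-0.082,-0.019],[0,0,0,0.031,-0.082,-0.019],[0,0,0,0.031,-0.082,-0.019],[0,0,0,0.031,-0.082,-0.019],[0,0,0,0.031,-0.082,-0.019],[0,0,0,0.031,-0.082,-0.019],[0,0,0,0.031,-0.082,-0.019],[0,0,0,0.031,-0.082,-0.019]]]' >/dev/null
python3 - <<'E'
from s5 import *
p=np.array([.46,-.055,.33]);z=np.array([0,0,1.]);D=down(104);a=np.array([.492,-.41,0]);to(p,As);to(p,D)
q=get_state()['q'];print('A');show(q,[(p,As),(p,D),(a+.16*z,D)],(2,8,6));show(q,[(p,As),(a+.2*z,As),(a+.16*z,D)],(2,6,8))
E
```

```text
clock 20.73 q [-1.1   0.93  0.83  2.32  1.1   0.37 -1.33] F [ 0.1 -0.9 -0.6] M [0.82 0.44 0.02] open 0.0137 ff 25.913803194130196
pos [ 0.4674 -0.0286  0.2358] translate-first [-90.9  -2.  -36.9] mm | 98.1 rot [ 0.05  -0.06  -0.022] deg 4.6 rotate-first [-92.9  -5.7 -31.1]
clock 20.73 q [-1.1   0.93  0.83  2.32  1.1   0.37 -1.33] F [ 0.1 -0.9 -0.6] M [0.82 0.44 0.02] open 0.0137 ff 25.913803194130196
pos [ 0.4674 -0.0286  0.2358] translate-first [-90.9  -2.  -36.9] mm | 98.1 rot [0.168 0.944 0.005] deg 55.0 rotate-first [-23.8 -13.5 -94.2]
A
   [-1.09  0.7   0.8   2.26  0.96  0.66 -1.03] 0.0
   [-0.11  0.36  0.18  1.92 -0.08  0.87  0.36] 0.0
   [ 0.55  0.81  0.12  1.59 -0.13  0.75  0.98] 0.0
   maxerr 0.0 minq6 0.52
   [-1.09  0.7   0.8   2.26  0.96  0.66 -1.03] 0.0
   [ 0.01  0.91  0.42  2.3   2.4   0.78 -1.99] 0.0
   [ 0.74  0.76 -0.21  2.06  1.61  0.17 -0.74] 0.079
   maxerr 0.121 minq6 0.17
```

```bash
python3 -m jog '[[[-0.045,-0.001,-0.018,0,0,0],[-0.045,-0.001,-0.018,0,0,0],[0,0,0,0.028,0.157,0.001],[0,0,0,0.028,0.157,0.001],[0,0,0,0.028,0.157,0.001],[0,0,0,0.028,0.157,0.001],[0,0,0,0.028,0.157,0.001],[0,0,0,0.028,0.157,0.001]]]' >/dev/null
python3 - <<'E'
from s5 import *
z=np.array([0,0,1.]);a=np.array([.492,-.41,0]);to(a+.06*z,down(104))
E
```

```text
clock 21.73 q [-0.09  0.36  0.16  1.91 -0.09  0.88  0.37] F [-0.5 -0.5 -1.7] M [-0.11  0.05  0.07] open 0.0138 ff 25.731219021269
pos [ 0.4594 -0.0549  0.3281] translate-first [-355.   -54.6  264.6] mm | 446.1 rot [-0.001 -0.01   0.002] deg 0.6 rotate-first [-352.4  -54.2  268.1]
```

```bash
python3 -m jog '[[[-0.05,-0.0078,0.005,0,-0.001,0],[-0.05,-0.0078,0.005,0,-0.001,0],[-0.05,-0.0078,0.01,0,-0.001,0],[-0.05,-0.0078,0.02,0,-0.001,0],[-0.05,-0.0078,0.03,0,-0.001,0],[-0.05,-0.0078,0.03,0,-0.001,0],[-0.05,-0.0078,0.03,0,-0.001,0],[0,0,0.04,0,0,0],[0,0,0.035,0,0,0],[0,0,0.02,0,0,0],[0,0,0,0,0,0]]]' >/dev/null
python3 - <<'E'
from s5 import *
z=np.array([0,0,1.]);a=np.array([.492,-.41,0]);to(a+.041*z,down(104))
t=snap('top'); s=snap('side')
a=cv2.resize(t['frame'][195:305,235:455,::-1],(800,400),interpolation=cv2.INTER_CUBIC)
b=cv2.resize(s['frame'][205:305,260:360,::-1],(200,200),interpolation=cv2.INTER_CUBIC)
c=cv2.resize(s['frame'][285:385,290:390,::-1],(200,200),interpolation=cv2.INTER_CUBIC)
o=np.zeros((600,800,3),np.uint8);o[:400]=a;o[400:,:200]=b;o[400:,300:500]=c
cv2.imwrite('pics/c5.png',o)
E
```

```text
clock 23.1 q [ 0.56  0.88  0.11  1.63 -0.15  0.63  0.99] F [-0.4  0.9 -0.9] M [-0.02  0.1   0.  ] open 0.0137 ff 25.875563430854527
pos [ 0.4931 -0.4068  0.1015] translate-first [-2.8 -1.7 60.5] mm | 60.6 rot [-0.001  0.001  0.002] deg 0.2 rotate-first [-2.9 -1.8 60.5]
```

View pics/c5.png

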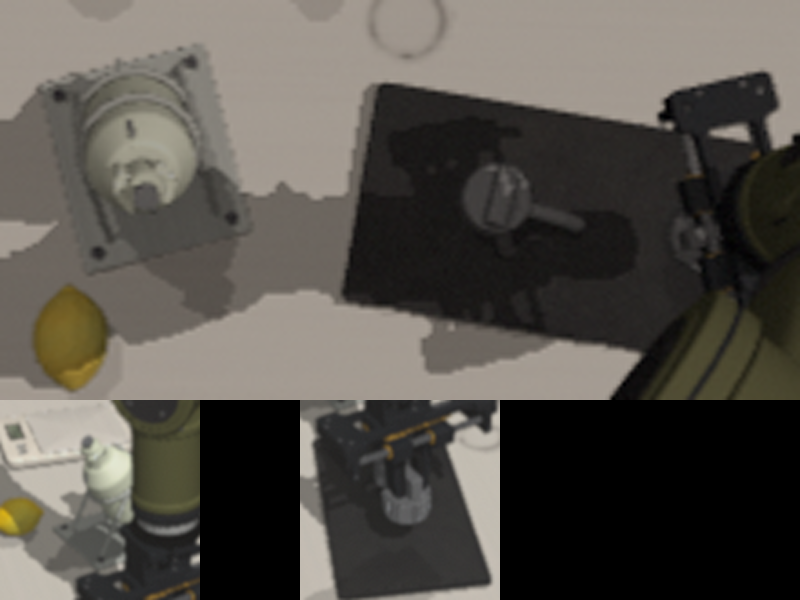

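The cap is in the gripper over the far part of the tray (side crop (407,505)), the bottle is open with its plug visible (145,195), the head and lemon are undisturbed. Set the cap down.

```bash
python3 -m jog '[[[-0.002,-0.001,0.02,0,0,0],[0,0,0.02,0,0,0],[0,0,0.012,0,0,0],[0,0,0.004,0,0,0],[0,0,0,0,0,0]]]' | grep -E 'pos|contact'
for i in 1 2 ; do python3 -m jog '[[[0,0,0.002,0,0,0],[0,0,0,0,0,0]]]' | grep -E 'pos|contact'; done
python3 -m jog '[[[0,0,0.001,0,0,0],[0,0,0,0,0,0]]]' | grep -E 'pos|contact'
```

```text
tool_pos: [0.4945, -0.4099, 0.0465]
contact_force: [1.1, 0.6, -1.2]
tool_pos: [0.4948, -0.4101, 0.0452]
contact_force: [0.1, 1.0, -1.0]
tool_pos: [0.4946, -0.41, 0.0428]
contact_force: [-0.3, 0.4, -0.8]
tool_pos: [0.4945, -0.41, 0.0417]
contact_force: [1.0, 0.4, -1.4]
```

```bash

for i in 1 2 3; do python3 -m jog '[[[0,0,0.001,0,0,0],[0,0,0,0,0,0]]]' | grep -E 'pos|contact'; done
```

```text
tool_pos: [0.4946, -0.41, 0.0407]
contact_force: [-0.4, -0.1, -2.0]
tool_pos: [0.4947, -0.4101, 0.0406]
contact_force: [-0.8, -0.1, 5.7]
tool_pos: [0.4947, -0.4101, 0.0406]
contact_force: [-2.9, 2.1, 11.3]
```

```bash
python3 -m jog '[[[0,0,-0.002,0,0,0],[0,0,0,0,0,0],[0,0,0,0,0,0],[0,0,-0.02,0,0,0],[0,0,-0.04,0,0,0],[0,0,-0.04,0,0,0]]]' 0.05 >/dev/null
cat > s6.py <<'E'
from s5 import *
import time,pickle
q0=get_state()['q'];z=np.array([0,0,1.]);rng=np.random.default_rng(5);t0=time.time();best=[]
pre={}
for psi in (-13.6,166.4):
    for q in (0,):
        L=sim(q0,path(var(q0),[(H+.1*z,down(psi)),(H,down(psi)),(H+.29*z,down(psi))],(12,4,5)));pre[psi]=L[-1];print(psi,L[-1][0].round(2),L[-1][1],max(l[1] for l in L))
zz=lambda az,ti:np.array([np.sin(ti)*np.cos(az),np.sin(ti)*np.sin(az),-np.cos(ti)])
T=C+.085*zb;n=0
while time.time()-t0<200:
    n+=1;psi=(-13.6,166.4)[n%2];fin=rng.integers(2);F=(G,fr(xb,-zb))[fin];q=pre[psi][0]
    az,ti=rng.uniform(-1.9,-.7),rng.uniform(.6,1.1)
    w=rng.uniform(0,1); M=minrot(down(psi),zz(az,ti))@R.from_rotvec([0,0,rng.uniform(-.7,.7)]).as_matrix()
    p=np.array([rng.uniform(.44,.5),rng.uniform(-.15,-.03),rng.uniform(.3,.4)])
    keys=[(p,M),(T,M),(T,F),(C,F),(C,(Gr,fr(-yb,-zb))[fin])]
    st=var(q); L=sim(q,path(st,keys,(9,3,10,4,12)),sub=2);Q=np.array([l[0] for l in L]);e=max(l[1] for l in L)
    if e>.06 or L[-1][1]>.004 or L[21][1]>.01: continue
    m=np.minimum(Q-lo,hi-Q).min();best.append((Q[4:22,5].min()-e+ .5*min(m,.05),psi,fin,keys,Q,e,az,ti))
best.sort(key=lambda b:-b[0]);print(n,len(best))
for b in best[:4]: print(round(b[0],3),'psi',b[1],'fin',b[2],'e',round(b[5],3),b[6:],b[3][0][0].round(2));print(b[4][[8,11,16,21,25,37]].round(2))
pickle.dump(best[:5],open('b6.pkl','wb'))
E
python3 s6.py
```

```text
-13.6 [-0.09  0.69  0.91  1.6  -0.58  1.15 -0.85] 4.572621586642595e-08 4.688347166851079e-08
166.4 [ 0.51  0.54 -0.2   1.57  0.12  1.05  1.61] 4.828443744339091e-08 4.828443744339091e-08
2137 301
0.613 psi 166.4 fin 0 e 0.005 (-0.8870773676115637, 1.0758923823819506) [ 0.48 -0.08  0.39]
[[-0.63  0.38  0.08  2.4   1.49  1.03  0.02]
 [-0.71  0.8  -0.02  2.53  1.63  1.09 -0.62]
 [ 0.27  0.68 -1.12  2.55  1.68  1.23 -0.33]
 [ 0.88  0.68 -1.31  2.46  1.82  0.62  0.01]
 [ 0.74  0.92 -1.24  2.44  2.01  0.83 -0.11]
 [ 0.8   1.05 -1.45  2.44  1.88  1.02 -1.56]]
0.605 psi 166.4 fin 0 e 0.004 (-0.834849823482446, 1.0360130211820824) [ 0.45 -0.06  0.36]
[[-0.7   0.4   0.05  2.52  1.53  1.01 -0.1 ]
 [-0.45  0.79 -0.43  2.56  1.58  1.34 -0.52]
 [ 0.35  0.72 -1.24  2.56  1.67  1.29 -0.26]
 [ 0.92  0.76 -1.44  2.46  1.74  0.73  0.07]
 [ 0.77  0.98 -1.34  2.44  1.95  0.91 -0.05]
 [ 0.8   1.05 -1.46  2.44  1.88  1.03 -1.55]]
0.479 psi 166.4 fin 0 e 0.003 (-0.8639458578239798, 1.0621854963357018) [ 0.44 -0.03  0.35]
[[-0.79  0.47  0.05  2.51  1.44  1.05 -0.12]
 [-0.73  0.8   0.01  2.55  1.67  1.07 -0.53]
 [ 0.21  0.63 -0.99  2.56  1.74  1.12 -0.3 ]
 [ 0.8   0.6  -1.13  2.46  1.95  0.48 -0.11]
 [ 0.69  0.85 -1.11  2.44  2.1   0.72 -0.21]
 [ 0.8   1.04 -1.45  2.44  1.89  1.02 -1.56]]
0.476 psi 166.4 fin 0 e 0.013 (-0.828415718303094, 0.9960835311842107) [ 0.49 -0.13  0.35]
[[-0.52  0.43  0.23  2.49  1.84  0.83 -0.15]
 [-0.53  0.74 -0.26  2.56  1.65  1.18 -0.53]
 [ 0.27  0.62 -1.02  2.56  1.76  1.09 -0.31]
 [ 0.81  0.61 -1.14  2.46  1.94  0.49 -0.1 ]
 [ 0.69  0.86 -1.12  2.44  2.1   0.73 -0.2 ]
 [ 0.8   1.05 -1.45  2.44  1.88  1.02 -1.56]]
```

```bash
python3 - <<'E'
from s5 import *
to(H+np.array([0,0,.11]),down(166.4))
E
```

```text
clock 26.07 q [ 0.55  0.83  0.12  1.61 -0.14  0.71  0.99] F [ 0.6  0.  -0.5] M [-0.06  0.04 -0.02] open 0.0498 ff 0.0
pos [ 0.4942 -0.4098  0.1429] translate-first [133.1  61.6  -7.6] mm | 146.9 rot [-1.000e-03  5.000e-03 -1.086e+00] deg 62.2 rotate-first [  7.6 146.5  -7.1]
```

```bash
python3 -m jog '[[[0.044,0.0205,-0.003,0,0.001,0],[0.044,0.0205,-0.003,0,0.001,0],[0.044,0.0205,-0.002,0,0.001,0],[0,0,0,0,0,-0.155],[0,0,0,0,0,-0.155],[0,0,0,0,0,-0.155],[0,0,0,0,0,-0.155],[0,0,0,0,0,-0.155],[0,0,0,0,0,-0.155],[0,0,0,0,0,-0.155],[0,0,0,0,0,0]]]' >/dev/null
python3 - <<'E'
from s5 import *
to(H+np.array([0,0,.0]),down(166.4))
t=snap('top'); s=snap('side')
a=cv2.resize(t['frame'][205:305,320:460,::-1],(560,400),interpolation=cv2.INTER_CUBIC)
c=cv2.resize(s['frame'][285:385,290:390,::-1],(400,400),interpolation=cv2.INTER_CUBIC)
o=np.zeros((400,800,3),np.uint8);o[:,:400]=np.clip(a[:,160:]*1.5,0,255);o[:,400:]=np.clip(c*1.3,0,255)
cv2.imwrite('pics/c6.png',o)
E
```

```text
clock 27.45 q [ 0.49  0.75 -0.16  1.77  0.19  0.63  1.55] F [ 0.2 -0.5 -0. ] M [-0.01 -0.01  0.02] open 0.0501 ff 0.0
pos [ 0.5217 -0.2671  0.1495] translate-first [  1.1   1.5 109.5] mm | 109.5 rot [-0.001  0.003 -0.003] deg 0.3 rotate-first [  0.7   1.4 109.5]
```

View pics/c6.png

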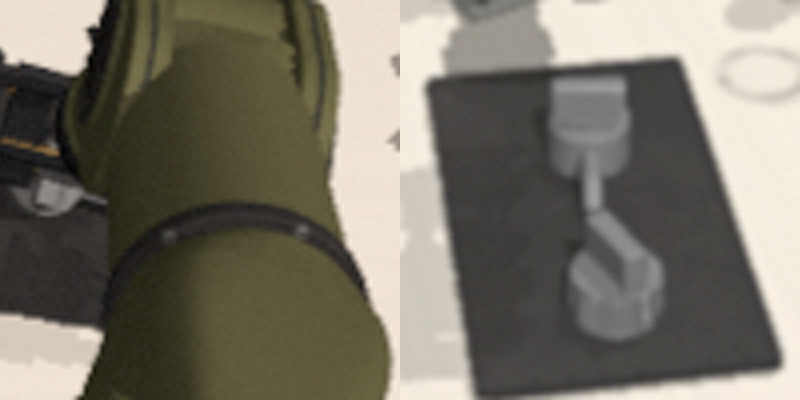

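```bash
python3 - <<'E'
from h import *
s=snap('side'); t=snap('top')
g=cv2.cvtColor(s['frame'],cv2.COLOR_RGB2GRAY).astype(float)
for nm,X in (('cap',np.array([.4947,-.4101,.026])),('head',np.array([H[0],H[1],.026]))):
    for z in (.018,.03):
        X[2]=z;u=proj(s,X);d=proj(s,X+[.001,0,0])-u
        r=int(round(u[1]));row=g[r-1:r+2,int(u[0])-16:int(u[0])+17].mean(0);gr=np.gradient(row)
        c=np.arange(33)+int(u[0])-16
        w=np.abs(gr); L=c<u[0]; wl=np.where(L&(w>6)&(np.abs(c-u[0])>7),gr.clip(0),0); wr=np.where(~L&(w>6)&(np.abs(c-u[0])>7),(-gr).clip(0),0)
        e1=(c*wl).sum()/wl.sum();e2=(c*wr).sum()/wr.sum();print(nm,z,u.round(2),'edges',round(e1,2),round(e2,2),'mid',round((e1+e2)/2,2),'dx mm',round(((e1+e2)/2-u[0])/d[0],1))
E
```

```text
cap 0.018 [342.97 360.95] edges 334.12 354.32 mid 344.22 dx mm 3.0
cap 0.03 [342.98 356.8 ] edges 333.16 355.03 mid 344.1 dx mm 2.6
head 0.018 [335.57 322.13] edges 327.47 346.53 mid 337.0 dx mm 3.7
head 0.03 [335.55 318.2 ] edges 327.12 346.45 mid 336.79 dx mm 3.2
```

```bash
python3 -m jog '[[[0.001,0.001,0.03,0,0,0],[0,0,0.03,0,0,0],[0,0,0.025,0,0,0],[0,0,0.015,0,0,0],[0,0,0.006,0,0,0],[0,0,0,0,0,0],[0,0,0,0,0,0]]]' | grep -E 'pos|contact'
python3 -m jog '[[[0,0,0.001,0,0,0],[0,0,0,0,0,0]]]' | grep -E 'pos|contact'
```

```text
tool_pos: [0.5217, -0.2657, 0.0433]
contact_force: [0.1, -0.0, 0.2]
tool_pos: [0.5212, -0.2655, 0.0418]
contact_force: [-0.0, -0.1, 0.7]
```

```bash
python3 -m jog '[[[-0.0005,0,0.0007,0,0,0],[0,0,0,0,0,0]]]' | grep -E 'pos|contact'
python3 -m jog '[[[0,0,0,0,0,0],[0,0,0,0,0,0],[0,0,0,0,0,0],[0,0,0,0,0,0],[0,0,0,0,0,0]]]' 0.005 25 
python3 - <<'E'
from s5 import *
import pickle
b=pickle.load(open('b6.pkl','rb'))[0];keys=b[3];np.savez('k6.npz',p=keys[0][0],M=keys[0][1])
z=np.array([0,0,1.]);q=get_state()['q'];print(keys[0][1].round(2))
show(q,[(H+.29*z,down(166.4))]+keys,(5,9,3,10,4,12))
print(get_state()['moment'])
E
```

```text
tool_pos: [0.5216, -0.2656, 0.0408]
contact_force: [-0.7, -0.2, -0.8]
clock: 29.65
tool_pos: [0.5215, -0.2656, 0.0407]
eef_rot: [0.119, 0.993, -0.0, 0.001]
contact_force: [-0.1, -0.8, -0.5]
opening: 0.153
finger_force: 24.9
[[-0.83  0.02  0.56]
 [-0.44  0.58 -0.68]
 [-0.34 -0.81 -0.47]]
   [ 0.51  0.54 -0.21  1.57  0.12  1.05  1.61] 0.0
   [-0.62  0.38  0.07  2.4   1.49  1.04  0.02] 0.0
   [-0.71  0.8  -0.04  2.53  1.62  1.1  -0.62] 0.0
   [ 0.92  0.75 -1.43  2.46  1.75  0.72  0.06] 0.0
   [ 0.77  0.97 -1.33  2.44  1.95  0.91 -0.05] 0.0
   [ 0.8   1.05 -1.46  2.44  1.88  1.02 -1.56] 0.0
   maxerr 0.033 minq6 0.52
[0.01300351 0.01110922 0.0284742 ]
```

```bash
python3 -m jog '[[[0,0,-0.02,0,0,0],[0,0,-0.05,0,0,0],[0,0,-0.06,0,0,0],[0,0,-0.06,0,0,0],[0,0,-0.06,0,0,0],[0,0,-0.04,0,0,0]]]' >/dev/null
python3 - <<'E'
from s5 import *
k=np.load('k6.npz');to(k['p'],k['M']);st=get_state()
A=R.from_quat(st['eef_rot']).as_matrix();q=st['q']
show(q,[(k['p'],A),(k['p'],k['M'])],(4,9)); show(q,[(st['tool_pos'],k['M']),(k['p'],k['M'])],(9,4))
for r in rows(st,path(st,[(k['p'],k['M'])],(9,))): print(r)
E
```

```text
clock 30.4 q [ 0.51  0.53 -0.21  1.56  0.12  1.05  1.61] F [ 0.1 -0.  -2.4] M [-0.04 -0.06 -0.03] open 0.0134 ff 24.94520194362849
pos [ 0.5211 -0.2653  0.3352] translate-first [ 79.9 172.4 -58.5] mm | 198.9 rot [ 0.856 -0.661 -0.475] deg 67.7 rotate-first [ -70.8   61.2 -175.5]
   [ 0.24  0.34 -0.25  1.73  0.1   1.08  1.29] 0.0
   [-0.47  0.38 -0.14  2.39  1.48  1.13  0.02] 0.0
   maxerr 0.0 minq6 0.89
   [-0.08  0.52  0.18  2.46  2.03  0.78 -0.14] 0.067
   [-0.63  0.38  0.09  2.4   1.49  1.03  0.02] 0.0
   maxerr 0.099 minq6 0.24
[ 0.009  0.019 -0.006  0.095 -0.073 -0.053]
[ 0.007  0.019 -0.009  0.095 -0.073 -0.053]
[ 0.006  0.018 -0.011  0.095 -0.073 -0.053]
[ 0.004  0.017 -0.013  0.095 -0.073 -0.053]
[ 0.002  0.016 -0.015  0.095 -0.073 -0.053]
[-0.     0.015 -0.017  0.095 -0.073 -0.053]
[-0.002  0.013 -0.018  0.095 -0.073 -0.053]
[-0.004  0.011 -0.019  0.095 -0.073 -0.053]
[-0.006  0.009 -0.019  0.095 -0.073 -0.053]
```

```bash
python3 -m jog '[[[0.02,0.043,-0.0146,0,0,0],[0.02,0.043,-0.0146,0,0,0],[0.02,0.043,-0.0146,0,0,0],[0.02,0.043,-0.0146,0,0,0],[0,0,0,0.107,-0.0826,-0.0594],[0,0,0,0.107,-0.0826,-0.0594],[0,0,0,0.107,-0.0826,-0.0594],[0,0,0,0.107,-0.0826,-0.0594],[0,0,0,0.107,-0.0826,-0.0594],[0,0,0,0.107,-0.0826,-0.0594],[0,0,0,0.107,-0.0826,-0.0594],[0,0,0,0.107,-0.0826,-0.0594]]]' >/dev/null
python3 - <<'E'
from s5 import *
k=np.load('k6.npz');T=C+.085*zb;to(T,k['M']);st=get_state();q=st['q']
show(q,[(T,k['M']),(T,G)],(4,10)); show(q,[(T,R.from_quat(st['eef_rot']).as_matrix()),(T,G)],(4,10));to(T,G)
E
```

```text
clock 31.9 q [-0.5   0.39 -0.12  2.4   1.48  1.12  0.  ] F [-0.5 -0.6 -2.5] M [ 0.94  0.82 -0.1 ] open 0.0139 ff 24.940978777594864
pos [ 0.4838 -0.0786  0.3904] translate-first [ 45.8 149.9  24.4] mm | 158.6 rot [ 0.001  0.004 -0.   ] deg 0.2 rotate-first [ 45.7 149.9  24.4]
   [-0.61  0.8  -0.19  2.53  1.58  1.21 -0.6 ] 0.0
   [ 0.91  0.75 -1.42  2.46  1.75  0.72  0.06] 0.0
   maxerr 0.033 minq6 0.72
   [-0.61  0.8  -0.19  2.53  1.58  1.21 -0.6 ] 0.0
   [ 0.91  0.74 -1.41  2.46  1.76  0.71  0.05] 0.0
   maxerr 0.03 minq6 0.71
clock 31.9 q [-0.5   0.39 -0.12  2.4   1.48  1.12  0.  ] F [-0.5 -0.6 -2.5] M [ 0.94  0.82 -0.1 ] open 0.0139 ff 24.940978777594864
pos [ 0.4838 -0.0786  0.3904] translate-first [ 45.8 149.9  24.4] mm | 158.6 rot [-0.945 -0.057  0.264] deg 56.3 rotate-first [ 79.8  54.6 125.8]
```

```bash
python3 -m jog '[[[0.0115,0.0375,0.006,0,0,0],[0.0115,0.0375,0.006,0,0,0],[0.0115,0.0375,0.006,0,0,0],[0.0115,0.0375,0.006,0,0,0],[0,0,0,-0.118,-0.007,0.033],[0,0,0,-0.118,-0.007,0.033],[0,0,0,-0.118,-0.007,0.033],[0,0,0,-0.118,-0.007,0.033],[0,0,0,-0.118,-0.007,0.033],[0,0,0,-0.118,-0.007,0.033],[0,0,0,-0.118,-0.007,0.033],[0,0,0,-0.118,-0.007,0.033]]]' >/dev/null
cat >> s5.py <<'E'
T0=np.array([.503,-.0164,.1666])+.0005*xb+.0004*yb
def tf():
    st=get_state();A=R.from_quat(st['eef_rot']).as_matrix();print('tool F',(A.T@st['contact_force']).round(1),'M',(A.T@st['moment']).round(2))
E
python3 - <<'E'
from s5 import *
to(T0+.05*zb,G)
E
```

```text
clock 33.4 q [ 0.74  0.63 -1.18  2.47  1.86  0.64 -0.1 ] F [ 0.6  0.2 -3.2] M [-0.02  0.65 -0.03] open 0.0135 ff 24.94473217986524
pos [ 0.4618 -0.0281  0.2353] translate-first [-4.1  2.4 30.7] mm | 31.1 rot [-0.069 -0.025  0.015] deg 4.3 rotate-first [-3.3  0.3 30.9]
```

```bash
python3 -m jog '[[[0,0,0,-0.035,-0.0125,0.0075],[0,0,0,-0.035,-0.0125,0.0075],[-0.0033,0.0003,0.01,0,0,0],[0,0,0.012,0,0,0],[0,0,0,0,0,0],[0,0,0,0,0,0]]]' >/dev/null
python3 - <<'E'
from s5 import *
to(T0+.017*zb,G);tf()
t=snap('top'); s=snap('side')
a=cv2.resize(t['frame'][210:280,240:310,::-1],(400,400),interpolation=cv2.INTER_CUBIC)
b=cv2.resize(s['frame'][185:255,275:345,::-1],(400,400),interpolation=cv2.INTER_CUBIC)
cv2.imwrite('pics/c7.png',np.hstack([a,b]))
E
```

```text
clock 34.15 q [ 0.77  0.72 -1.2   2.46  1.95  0.63 -0.12] F [-0.4 -0.8 -1.8] M [-0.09  0.6   0.  ] open 0.0137 ff 24.9445235542953
pos [ 0.4747 -0.0226  0.2166] translate-first [-0.7 -1.5 40.8] mm | 40.8 rot [ 0.001 -0.002  0.001] deg 0.2 rotate-first [-0.6 -1.4 40.8]
tool F [ 1.4 -0.7  1.2] M [-0.07  0.6   0.03]
```

View pics/c7.png

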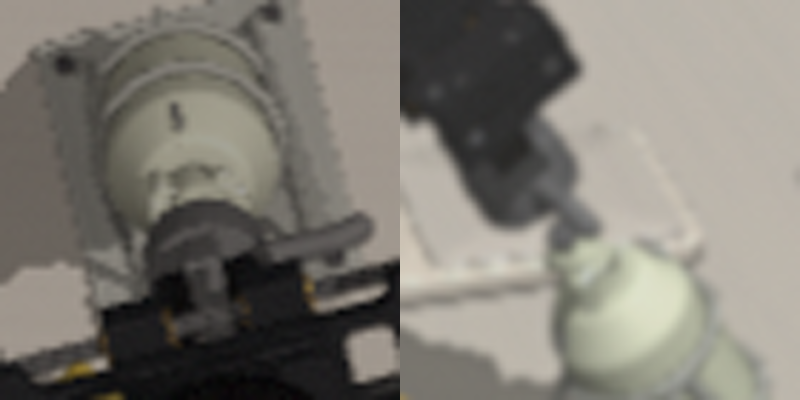

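Top crop: head over the mouth, nozzle pointing right (320,240); side crop: collar (520,180) above the neck (590,260), on the axis. Fit it now.

```bash
python3 -m jog '[[[-0.001,-0.0015,0.012,0,0,0],[0,0,0.012,0,0,0],[0,0,0.009,0,0,0],[0,0,0.004,0,0,0],[0,0,0,0,0,0],[0,0,0,0,0,0]]]' >/dev/null
python3 - <<'E'
from s5 import *
to(T0,G);tf()
E
```

```text
clock 35.0 q [ 0.72  0.83 -1.18  2.44  2.02  0.72 -0.16] F [ 0.5  0.  -1.6] M [-0.14  0.64  0.01] open 0.0137 ff 24.944548490457237
pos [ 0.4934 -0.0191  0.1849] translate-first [-0.   0.4 20.8] mm | 20.8 rot [ 0.001 -0.002  0.   ] deg 0.1 rotate-first [ 0.   0.4 20.8]
tool F [ 0.4 -0.1  1.6] M [-0.04  0.65  0.02]
```

```bash
for i in 1 2 3 4; do python3 -m jog '[[[0,0,0.002,0,0,0],[0,0,0.002,0,0,0],[0,0,0,0,0,0]]]' >/dev/null; python3 - <<'E'
from s5 import *
st=get_state();A=R.from_quat(st['eef_rot']).as_matrix();d=A.T@(T0-st['tool_pos']);print((d*1e3).round(1));tf()
E
done
```

```text
[-0.   0.5 16.6]
tool F [1.5 0.1 1.5] M [-0.07  0.64  0.01]
[-0.   0.3 12.5]
tool F [ 0.8 -0.2  1.7] M [-0.04  0.67  0.05]
[-0.   0.4  8.5]
tool F [1.4 0.3 1.3] M [-0.06  0.57  0.05]
[0.  0.4 4.5]
tool F [ 1.2 -0.3  0.6] M [0.09 0.62 0.04]
```

```bash
for i in 1 2 ; do python3 -m jog '[[[0,0,0.002,0,0,0],[0,0,0.002,0,0,0],[0,0,0.001,0,0,0],[0,0,0,0,0,0]]]' >/dev/null; python3 - <<'E'
from s5 import *
st=get_state();A=R.from_quat(st['eef_rot']).as_matrix();d=A.T@(T0-st['tool_pos']);print(st['clock'],(d*1e3).round(1));tf()
E
done
```

```text
37.0 [ 0.   0.4 -0.3]
tool F [ 0.  -1.5 -3.9] M [0.09 0.57 0.03]
37.5 [-0.   0.5 -3.8]
tool F [  0.7  -1.  -26.4] M [0.69 0.55 0.05]
```

Unexpected resistance: 26 N at a depth where the spring gives 8 N, with a moment towards the nozzle side. I back off and look.

```bash
python3 - <<'E'
from s5 import *
t=snap('top'); s=snap('side')
a=cv2.resize(t['frame'][215:275,245:325,::-1],(400,300),interpolation=cv2.INTER_CUBIC)
b=cv2.resize(s['frame'][200:290,270:360,::-1],(600,600),interpolation=cv2.INTER_CUBIC)
o=np.zeros((600,800,3),np.uint8);o[:300,:400]=np.clip(a*1.4,0,255);o[:,400:]=b[:,100:500]
c=cv2.resize(s['frame'][60:400,180:520,::-1],(300,300),interpolation=cv2.INTER_AREA);o[300:,:300]=c
cv2.imwrite('pics/c8.png',o)
E
python3 -m jog '[[[0,0,-0.001,0,0,0],[0,0,0,0,0,0]]]' >/dev/null; python3 - <<'E'
from s5 import *
st=get_state();A=R.from_quat(st['eef_rot']).as_matrix();d=A.T@(T0-st['tool_pos']);print(st['clock'],st['opening']*.0881,st['q'].round(2),(d*1e3).round(1));tf()
E
```

```text
37.85 0.013552820894419358 [ 0.69  0.9  -1.16  2.43  2.07  0.78 -0.17] [-0.   0.5 -3.4]
tool F [ -0.   -1.6 -16.3] M [0.53 0.51 0.04]
```

View pics/c8.png

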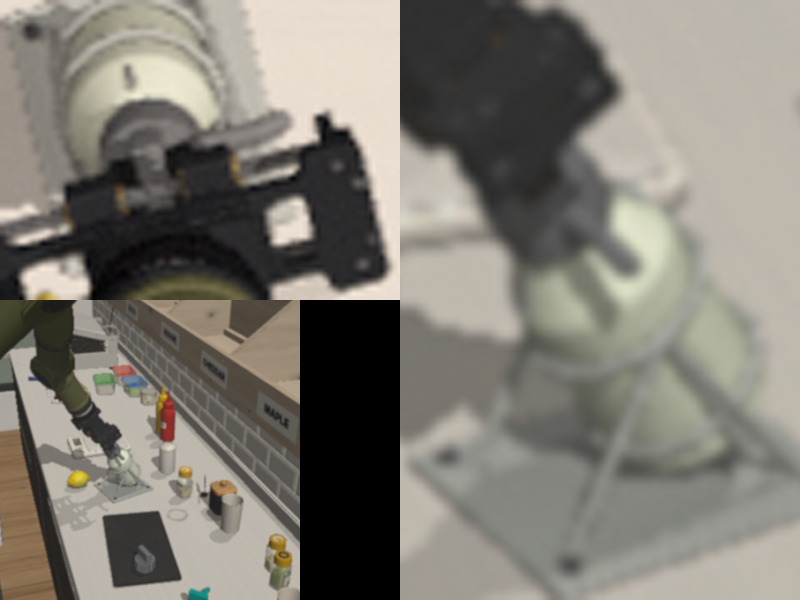

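The nozzle is clear of everything (side crop (610,250)), the cap stands on the tray (145,555), and nothing touches outside. The lateral force points to a small sideways misfit, so I back off, shift towards −y and press again.

```bash
cat > chk.py <<'E'
from s5 import *
st=get_state();A=R.from_quat(st['eef_rot']).as_matrix();d=A.T@(T0-st['tool_pos']);print(round(st['clock'],2),(d*1e3).round(1),'rot',(R.from_matrix(A.T@G).as_rotvec()).round(3));tf()
E
python3 -m jog '[[[0,0,-0.003,0,0,0],[0,-0.001,0,0,0,0],[0,0,0,0,0,0]]]' >/dev/null; python3 chk.py
python3 -m jog '[[[0,0,0.002,0,0,0],[0,0,0.001,0,0,0],[0,0,0,0,0,0]]]' >/dev/null; python3 chk.py
```

```text
38.23 [-0.   0.6 -1.2] rot [ 0.003 -0.002  0.001]
tool F [ 0.3  1.8 -6.1] M [-0.41  0.63  0.08]
38.6 [-0.   0.7 -3.4] rot [ 0.001 -0.001  0.003]
tool F [  1.    0.3 -19.8] M [0.05 0.56 0.09]
```

```bash
python3 -m jog '[[[0,0.0005,0,0,0,0],[0,0,0,0,0,0],[0,0,0,0,0,0],[0,0,0,0,0,0]]]' >/dev/null; python3 chk.py
python3 -m jog '[[[0,0,0,0,0,-0.06],[0,0,0,0,0,0]]]' >/dev/null; python3 chk.py
python3 -m jog '[[[0,0,0,0,0,0.06],[0,0,0,0,0,0.06],[0,0,0,0,0,0]]]' >/dev/null; python3 chk.py
```

```text
39.1 [-0.   0.7 -3.4] rot [ 0.    -0.001  0.002]
tool F [  0.6  -0.9 -20.6] M [0.25 0.56 0.06]
39.35 [ 0.1  0.8 -3.5] rot [ 0.    -0.001  0.062]
tool F [  0.1  -0.4 -19.9] M [0.18 0.39 0.11]
39.73 [ 0.1  0.7 -3.6] rot [ 0.001 -0.001 -0.059]
tool F [  0.6  -0.5 -18.9] M [0.21 0.62 0.03]
```

```bash
python3 -m jog '[[[0,0,-0.0015,0,0,-0.06],[0,0,0,0.015,0,0],[0,0,0,0,0,0]]]' >/dev/null; python3 chk.py
python3 -m jog '[[[0,0,0.0015,0,0,0],[0,0,0,0,0,0]]]' >/dev/null; python3 chk.py
python3 -m jog '[[[0,0,0,0.015,0,0],[0,0,0,0,0,0]]]' >/dev/null; python3 chk.py
```

```text
40.1 [ 0.1  0.4 -2.5] rot [-0.014 -0.002  0.002]
tool F [  0.8  -0.2 -10.4] M [-0.09  0.59  0.01]
40.35 [ 0.   0.4 -3.5] rot [-0.014 -0.001  0.002]
tool F [  1.4  -0.2 -18.1] M [0.09 0.56 0.02]
40.6 [ 0.1  0.3 -3.7] rot [-0.029 -0.001  0.002]
tool F [ -0.1  -1.4 -16.5] M [0.02 0.52 0.  ]
```

```bash
python3 -m jog '[[[0,0,0,-0.01,0,0.1],[0,0,0,0,0,0.1],[0,0,0,0,0,0.05],[0,0,0,0,0,0]]]' >/dev/null; python3 chk.py
python3 -m jog '[[[0,0,0,0,0,0.08],[0,0,0,0,0,0.08],[0,0,0,0,0,0]]]' >/dev/null; python3 chk.py
```

```text
41.1 [-0.   0.4 -3.7] rot [-0.019  0.001 -0.25 ]
tool F [  1.   -0.  -16.1] M [0.11 0.71 0.34]
41.48 [-0.2  0.2 -3.7] rot [-0.018  0.002 -0.409]
tool F [  1.1   0.1 -15.9] M [0.32 0.76 0.11]
```

```bash
python3 - <<'E'
from s5 import *
st=get_state();print(st['opening']*.0881,st['finger_force'])
t=snap('top');s=snap('side')
# nozzle tip direction from the top view: grey nozzle pixels right of the collar
X=T0-.004*zb-.011*zb
for a in (0,-10,-20,-30):
    th=np.radians(a); n=-yb*np.cos(th)+xb*np.sin(th); u=proj(t,X+.064*n); v=proj(s,X+.064*n); print(a,u.round(1),v.round(1))
import sys
h=cv2.cvtColor(s['frame'],cv2.COLOR_RGB2GRAY)
print('side');print(h[228:246,300:340])
E
```

```text
0.014097612378196046 25.259358329476527
0 [300.2 239.7] [316.8 238.7]
-10 [300.8 243.9] [313.5 241.4]
-20 [300.7 248.1] [310.  243.7]
-30 [299.7 252.2] [306.3 245.5]
side
[[ 47  45  45  44  46  48  58  78  98 105 105 100  98  97  94 101 127 151
  158 161 170 189 198 195 192 187 174 162 172 183 184 184 185 186 186 185
  186 186 186 186]
 [ 48  46  45  49  55  64  77  91 104 104 102  99  98  98  96  98 130 171
  178 168 165 172 180 180 175 169 155 151 170 182 184 184 184 185 186 185
  185 185 186 186]
 [ 51  49  55  64  74  85  94 100 103 101  98  98  98  98  95  99 137 189
  203 194 185 181 180 173 159 149 146 155 174 183 184 183 185 185 186 186
  186 185 186 186]
 [ 62  66  74  85  90  95  97  99  99  96  96  98  97  98  95 102 146 199
  217 214 206 201 196 185 159 142 153 171 181 184 184 184 184 184 185 185
  185 186 185 185]
 [ 76  83  89  93  93  94  95  98  98  96  95  96  97  96  97 113 160 207
  221 220 216 212 209 201 182 160 163 177 184 185 184 184 184 184 184 185
  185 186 186 185]
 [ 80  85  88  88  85  88  94 103 104  99  95  96  95  95 102 134 183 217
  222 221 219 217 21
[... 1377 characters left out ...]
 185 185 185
  186 185 185 185]
 [173 138  98  87  99 107 103  97 102 115 123 140 173 197 208 213 216 217
  218 219 218 212 201 187 179 178 177 169 158 160 159 162 174 182 185 185
  185 186 186 186]
 [175 142 101  86  98 106 107 100 100 110 119 130 157 189 205 209 213 215
  217 216 209 201 188 179 176 177 176 168 161 162 158 160 169 176 182 185
  185 186 185 186]
 [176 147 107  87  97 107 110 106 103 107 117 123 147 183 201 207 210 212
  211 207 197 186 178 175 176 176 171 163 163 165 165 166 166 168 174 178
  183 185 185 186]
 [179 156 117  91  98 106 110 111 109 106 108 114 141 179 198 204 205 204
  199 192 184 175 173 173 175 172 167 161 162 162 167 172 167 162 161 168
  177 182 185 185]]
```

```bash
python3 -m jog '[[[0,0,0,0,0,0.1],[0,0,0,0,0,0.1],[0,0,0,0,0,0.1],[0,0,0,0,0,0]]]' - 40 >/dev/null; python3 chk.py; python3 -c "
from plant import *
print(get_state()['opening']*.0881)"
```

```text
42.08 [-0.4  0.2 -3.8] rot [-0.017  0.004 -0.709]
tool F [  1.4  -0.5 -14.9] M [0.46 0.9  0.17]
0.013552832129676735
```

```bash
python3 -m jog '[[[0,0,0,0,0,0.1],[0,0,0,0,0,0.1],[0,0,0,0,0,0.1],[0,0,0,0,0,0.1],[0,0,0,0,0,0]]]' >/dev/null; python3 chk.py; python3 -m jog '[[[0,0,0,0,0,0.1],[0,0,0,0,0,0.1],[0,0,0,0,0,0.1],[0,0,0,0,0,0]]]' >/dev/null; python3 chk.py; python3 -c "
from plant import *
print(get_state()['opening']*.0881,get_state()['q'].round(2))"
```

```text
42.7 [-0.7  0.2 -4.2] rot [-0.015  0.007 -1.11 ]
tool F [ 3.  -0.5 -8.7] M [0.51 0.9  0.03]
43.2 [-0.5  0.1 -4.2] rot [-0.015  0.01  -1.41 ]
tool F [ 2.4 -0.5 -8.5] M [ 0.67  0.67 -0.06]
0.013445589990446335 [ 0.75  1.04 -1.41  2.44  1.91  1.03 -1.44]
```

```bash
python3 -m jog '[[[0,0,0.001,0,0,0],[0,0,0.0013,0,0,0],[0,0,0,0,0,0]]]' >/dev/null; python3 chk.py; python3 -m jog '[[[0,0,0,0,0,0.08],[0,0,0,0,0,0.08],[0,0,0,0,0,0]]]' >/dev/null; python3 chk.py;python3 -c "
from plant import *
print(get_state()['opening']*.0881,get_state()['q'].round(2))"
```

```text
43.58 [-0.6  0.1 -6.3] rot [-0.014  0.01  -1.408]
tool F [ 2.4 -0.8 -9.9] M [ 0.7  0.7 -0. ]
43.95 [-0.6  0.1 -6.3] rot [-0.014  0.011 -1.569]
tool F [  1.8  -0.6 -10. ] M [0.79 0.56 0.06]
0.013941604099354018 [ 0.75  1.05 -1.42  2.44  1.91  1.05 -1.6 ]
```

```bash
python3 -m jog '[[[0,0,-0.003,0,0,0],[0,0,-0.003,0,0,0],[0,0,0,0,0,0]]]' >/dev/null; python3 chk.py; python3 -m jog '[[[0,0,-0.001,0,0,0],[0,0,0,0,0,0]]]' >/dev/null; python3 chk.py; python3 -m jog '[[[0,0,-0.001,0,0,0],[0,0,0,0,0,0]]]' >/dev/null; python3 chk.py
```

```text
44.33 [-0.3  0.  -0.5] rot [-0.014  0.012 -1.569]
tool F [ 3.6 -1.6 -5.8] M [ 0.73  0.91 -0.  ]
44.58 [-0.2 -0.   0.3] rot [-0.014  0.012 -1.569]
tool F [ 4.3 -1.3 -3.3] M [ 0.72  1.16 -0.05]
44.83 [-0.  -0.1  1.2] rot [-0.015  0.012 -1.57 ]
tool F [ 5.1 -0.5 -0.3] M [0.66 1.29 0.  ]
```

```bash
python3 -m jog '[[[0,0,-0.001,0,0,0],[0,0,0,0,0,0]]]' >/dev/null; python3 chk.py; python3 -m jog '[[[0,0,-0.0005,0,0,0],[0,0,0,0,0,0]]]' >/dev/null; python3 chk.py
```

```text
45.08 [ 0.1 -0.2  1.4] rot [-0.015  0.011 -1.571]
tool F [ 6.6 -0.2  9.9] M [0.6  1.5  0.01]
45.33 [ 0.1 -0.1  1.5] rot [-0.015  0.01  -1.572]
tool F [ 6.3 -0.6 15.8] M [0.54 1.66 0.01]
```

Locked: it sprang up to the locked depth and holds against a 14 N pull. Relax the forces, release, retreat along the axis.

```bash
python3 -m jog '[[[0.0003,0,0.0013,0,0,0],[0,0,0,0,0,0]]]' >/dev/null; python3 chk.py; python3 -m jog '[[[0,0,0,0,0,0],[0,0,0,0,0,0],[0,0,0,0,0,0],[0,0,-0.008,0,0,0],[0,0,-0.02,0,0,0],[0,0,-0.03,0,0,0],[0,0,-0.04,0,0,0]]]' 0.04 >/dev/null; python3 chk.py
python3 - <<'E'
from s5 import *
s=snap('side');t=snap('top')
save(s,'e_side.png');save(t,'e_top.png')
X=T0-.011*zb
for nm,n in (('-xb',-xb),('-yb',-yb),('xb',xb)): print(nm,proj(t,X+.064*n).round(1),proj(s,X+.064*n).round(1))
h=cv2.cvtColor(s['frame'],cv2.COLOR_RGB2GRAY)
print(h[226:256:2,276:336:2])
E
```

```text
45.58 [ 0.  -0.2  1.2] rot [-0.015  0.012 -1.57 ]
tool F [ 5.2 -0.2  4.9] M [0.6  1.33 0.03]
46.45 [ -0.    0.4 100.4] rot [-0.016  0.012 -1.57 ]
tool F [-0.3  0.6 -0.6] M [ 0.56 -0.09  0.03]
-xb [281.  269.9] [286.6 244.2]
-yb [300.4 240.3] [316.1 237.8]
xb [268.1 222.8] [321.1 213. ]
[[184 169 183 183 183 184 188 188 191 185 110  63  60  70  90  94  99 103
   95 110 165 181 185 184 188 202 184 182 183 183]
 [139 153 171 185 187 190 191 191 193 176 106  82  77  68  81  94  97  96
   96  94 153 158 168 195 190 171 170 181 182 183]
 [124 120 128 171 192 188 181 193 203 180 122  96  97  94  92  95  93  95
   96  99 185 202 183 177 156 144 171 181 181 183]
 [154 159 149 159 202 201 193 198 205 195 135  87  87  86  86  88  92  93
   93 123 204 219 212 205 178 161 181 182 181 182]
 [203 204 192 185 187 181 173 168 162 133 114  99  66  71  80  86  90  92
   98 173 219 220 218 216 203 160 162 178 181 181]
 [171 162 152 150 148 142 134 129 116 112 111 124 102  67  75  82  86  95
  140 203 222 220 220 219 209 169 140 164 181 181]
 [133 148 155 154 157 175 174 138 114 111 139 179 165  92  80  
[... 362 characters left out ...]
173 111 126 152 168 179
  191 199 207 208 194 176 172 169 161 163 164 170]
 [182 183 183 183 183 166 117 143 182 183 183 183 181 135 126 149 164 177
  187 193 193 182 170 168 170 161 157 167 168 153]
 [182 183 183 182 169 163 168 179 182 173 181 182 184 165 116 140 156 167
  172 170 164 161 164 166 159 159 157 174 173 162]
 [182 183 182 177 134 115 128 134 134 126 133 141 165 151  91 102 121 132
  137 142 148 155 158 152 159 142 166 175 174 170]
 [182 182 182 183 171 128 116 116 116 117 117 116 117 101  91  95  97 110
  123 134 143 144 151 149 134 127 153 169 174 173]
 [175 181 183 182 183 143 116 117 117 118 117 118 115  97 109 116 116 116
  118 125 140 135 128 134 139 116 132 153 171 174]]
```

```bash
python3 - <<'E'
from h import *
a=cv2.imread('pics/side0.png');b=cv2.imread('pics/e_side.png')
for nm,(x0,y0,x1,y1) in dict(lemon=(250,250,285,276),dredger=(358,218,382,260),spice=(380,246,402,287)).items():
    r=cv2.matchTemplate(b[y0-8:y1+8,x0-8:x1+8],a[y0:y1,x0:x1],cv2.TM_CCOEFF_NORMED);m=cv2.minMaxLoc(r);print(nm,m[1],np.array(m[3])-8)
print(finish_job())
E
```

```text
lemon 0.945357620716095 [0 0]
dredger 0.9996505379676819 [0 0]
spice 0.9997345805168152 [0 0]
the job is handed in; nothing more can be done
None
```

The job is handed in at about 46 s on the robot's clock. The cap stands upright on the slate tray, and the pouring head is locked on the bottle, where it held a pull of about 14 N. The lemon, dredger and spice jar have not moved. While seating, the head met unexplained resistance (up to 26 N); it eased as I turned it, and I don't know the cause.

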